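Lock a reagent bottle into the V-nest

TASK

Lock the blue-capped reagent bottle that stands near the front of the worktop (not those by the wall) into the V-nest for cap tightening: set it on the blue slide plate in front of the V, press it gently but firmly into the V, with a push of about 10 N, until it bears on both white faces, and then slide the red-knobbed bolt fully across behind it. Keep the bottle upright, never force it (more than 15 N on either face is too much), and leave the bottle seated against both faces; do not disturb the orange-capped bottle or the other loose things.

Things in the scene. Friction and masses are not known exactly. Their poses are not given: they have to be found in the camera images.
- blue_bottle: round glass reagent bottle with a blue screw cap, the one to be seated (others by the back wall stay); 0.15 to 0.3 kg. Origin: centre of its underside; z up its axis. Body 58 mm in diameter (radius 29) from the bottom to about 86 mm, cap about 44 mm in diameter, total height 109 mm. It starts standing on the worktop. It may change places with the orange-capped bottle.
- orange_bottle: reagent bottle of the same size with an orange cap; a bystander that must stay where it stands.
- nest: base of the V-nest, fixed to the worktop. Its x axis points from the mouth into the V (the pushing direction), y to the left wing, z up. Origin: on the worktop, on the V's centre line, where a 58 mm bottle bearing on both faces would stand if the V head were set fully forward. The head is clamped 0 to 12 mm deeper (to +x), at a setting that no reading gives: find it by feel.
- slide_plate: slippery blue plastic plate, 3 mm thick, fixed to the worktop, on which the bottle slides into the V; it reaches from -95 to +37 mm along nest x and is 84 mm wide (y -42 to +42 mm); origin and axes are those of the nest. Set the bottle down on it in front of the V and push it in low down, well below its shoulder: a high push tips it.
- v_mouth (a point): middle of the V's mouth if the head were set fully forward (it is 0 to 12 mm deeper), on the worktop at nest x = +2 mm. The aluminium V has a 90-degree opening (each face at 45 degrees to nest x), two slippery white plastic faces (left at +y, right at -y), rigid walls 60 mm high and 77 mm between the wing tips; its apex lies 39 mm beyond the mouth. Nothing else stands in front of it but the bolt.
- bolt (a joint): travel of the steel bolt, 0 = drawn back, 0.062 m = fully across. It slides in the nest's -y direction with about 2 N of friction and stays where it is left. It is a bar 14 mm thick (nest x -47 to -33 mm) and 80 mm long, z 20 to 40 mm; its tip is at nest y = +50 mm minus the travel, so it passes behind a seated bottle with 4 to 16 mm to spare.
- bolt_knob (a point): middle of the bolt's upright red knob, 16 mm in diameter, 40 mm tall (z 56 to 96 mm, this point 76 mm above the worktop), on a 10 mm stem; at nest x = -40 mm, y = +118 mm minus the travel. Pinch it from above or push it. The bolt guide under it: nest x -60 to -20, y +51 to +137 mm, 36 mm high.
- cover: round steel funnel cover with a small blue knob, 147 mm in diameter, 35 mm high, lying on the right; a bystander. Origin: centre of its underside.
- petri: white petri dish, 91 mm in diameter, 15 mm high, lying on the left; a bystander. Origin: centre of its underside.
- wrench: small steel spanner, 158 x 31 x 6 mm, near the front edge of the worktop; a bystander.
- black_stopper: black rubber stopper, 26 mm wide, 22 mm high, standing beyond the nest; a bystander.

How it is judged:
By the outcome, as a careful person would: the job done as asked, in the order asked, and still so for the second after the job is handed in, with the robot touching nothing.
It also fails if it takes over 72 s, if anything falls off the work surface, if the arm or the gripper's body presses on something with over 40 N, if the wrist force passes 120 N, or if a joint passes its speed limit or range.

ROBOT

A 6-joint arm with a two-finger parallel gripper is mounted at the origin on a cart in front of the work surface, level with it; the furniture and walls round the work are solid. World frame = base frame: x ahead of the robot, y to its left, z up, the work surface at z = 0. Lengths are in mm, angles in degrees, forces in N, time in s.
With the tool pointing down it reaches from about 350 to 925 mm from the base axis. Payload 6.4 kg.
Tool frame: the origin (TCP) lies midway between the tips of the shut fingers; the grasp point (between the pads) lies 19 mm behind it; z points along the fingers, y is the line along which they close (so a half turn about z gives the same grasp; the last joint's range is limited). The gripper opens to 85 mm and grips with 20 to 120 N. Pads are 22 mm wide; open, the fingers measure 114 mm over their backs; the gripper's body (76 mm by 85 mm) begins 54 mm behind the grasp point. The pads swing forward as they close: fully open they stand 13 mm farther back than shut.
Start: joints at [62.79, 14.043, 89.255, -0, 76.702, -9.975], TCP at [192.582, 620.827, 231.29] pointing down, gripper open.
Joint ranges: [-179.41, 179.41], [-58.25, 129.5], [7.25, 145.43], [-54.29, 234.29], [11.92, 165.04], [-157.13, 157.13]. Speed limits (degrees/s): [147.25, 147.25, 180, 180, 180, 180].

INTERFACE

Orientations are given as [roll, pitch, yaw] about the fixed x, y, z axes, in that order (R = Rz(yaw) Ry(pitch) Rx(roll)).
In Python, from rig import ctrl gives the robot as it stands.
- The arm moves only by the tool jog_arm, never from a script. Its argument "moves" is a list of rows, each an object of numbers: "tx", "ty", "tz": the shift along the tool's x, y, z in cm; "wx", "wy", "wz": the turn, a rotation vector about the tool's x, y, z in degrees; "claw": the finger opening in cm, from 0 to 8.54. A call has 1 to 12 rows; each row shifts and turns the commanded pose from where the row before left it, along the tool's axes as they then stand; what a row does not reach is not made up. A row lasts 1/12 s, in which the tool goes at most 41.7 mm and 7.16 degrees, less where a joint would pass 70% of its speed; a pose out of reach is approached as far as the arm can. A call with a gripper value outside its range is refused whole. The fingers move at their own pace and stop on an object; "force" is the grip in N (left out, the last holds). Time passes only in rows, so rows that do not move let the fingers close. It gives the time, the measured TCP pose, the force, the opening and the grip force at its end, in the units of the state.
- ctrl.observe(): the state, without advancing time (a new reading comes with each control period).
- ctrl.get_image(name): name is "scene" or "top"; returns a dict with "frame" (384x512x3 uint8, red, green, blue), "intrinsics" (3x3 intrinsics, pixels), "distortion" ([k1, k2, p1, p2, k3] as OpenCV has them; the pictures are not rectified), "cam_to_world" (4x4, takes a point from camera to world coordinates). Camera axes: x right, y down, z forward; pixel columns grow to the right and rows downward; lengths in mm; the calibration is good to about 2 mm. A picture is of the moment at which its call begins. There is no depth.
- ctrl.hand_in(): hands the job in; it is judged then, once.
The state is a dict: "time": time; "q": joint angles; "dq": joint speeds; "joint_efforts": joint torques, N m; "eef_pos": TCP position; "ee_rot": TCP orientation; "ft_force": force on the tool from outside, world axes, zero at the start; "moment": the same for the moment, N m; "grip_width": finger opening in mm; "gripper_force": force on a finger pad.
Only numpy, scipy, OpenCV 4.12 (cv2) and the standard library are available. Lean on these libraries where they do the work, as an engineer would, in place of code of your own. Each camera call takes 0.05 s, during which the arm holds its last target. There are 200 camera calls.

## Working session

There is one attempt and no reset: what is moved stays moved. The work goes in short steps, Python scripts to look and compute and a tool call to move; the robot and the scene stay as the last step left them, time stands still between calls to the robot, and variables do not carry over. Pictures are saved under pics/ and viewed, at most 10 in all, crops included, and the job is handed in when it is done.

Besides the shell and the picture viewer there is one more tool, called after ">>>" as name(argument=value, ...), one argument or row to a line, values as JSON. jog_arm: Moves the arm, as the interface text tells. Its arguments: {"type":"object","properties":{"moves":{"type":"array"},"force":{"type":"number"}},"required":["moves"]}

```bash
ls; mkdir -p pics; python3 - <<'E'
from rig import ctrl
import cv2,numpy as np,pickle
o=ctrl.observe();print(o)
d={}
for n in("scene","top"):
    im=ctrl.get_image(n);d[n]=im
    cv2.imwrite(f"pics/{n}0.png",cv2.resize(im["frame"][:,:,::-1],(800,600)))
    print(n,im["intrinsics"],im["distortion"],im["cam_to_world"])
pickle.dump(d,open("im0.pkl","wb"))
E
```

```text
pics
{'time': 0.0, 'q': array([ 6.27922597e+01,  1.40850802e+01,  8.93252833e+01, -4.60074207e-04,
        7.67030569e+01, -9.97462277e+00]), 'dq': array([-0.02157252, -0.09094549,  0.06072039, -0.09409663,  0.11263014,
       -0.10371861]), 'joint_efforts': array([ 2.24412623e-03, -4.29506063e+01, -3.26135695e+01,  2.02596374e-05,
        5.25544194e-03,  1.02249814e-06]), 'eef_pos': array([192.29623315, 620.31133376, 230.1661122 ]), 'ee_rot': array([-1.79888216e+02, -1.92050074e-02,  1.62766970e+02]), 'ft_force': array([-0.23192666, -0.9981902 ,  0.12427002]), 'moment': array([ 0.03049323, -0.05620767,  0.0125988 ]), 'gripper_force': 0.0, 'grip_width': 85.35094279342982}
scene [[433.27398567   0.         253.63159275]
 [  0.         433.27398567 186.23573539]
 [  0.           0.           1.        ]] [-0.02814029  0.          0.          0.          0.        ] [[ 5.28476262e-01 -5.57906835e-01  6.39884992e-01 -4.47679051e+02]
 [-8.48756490e-01 -3.31210250e-01  4.12204065e-01 -6.33317555e+02]
 [-1.80349973e-02 -7.60946604e-01 -6.48563802e-01  1.09891881e+03]
 [ 0.00000000e+00  0.00000000e+00  0.00000000e+00  1.00000000e+00]]
top [[350.23498172   0.         253.28965054]
 [  0.         350.23498172 190.19362248]
 [  0.           0.           1.        ]] [-0.03913316  0.          0.          0.          0.        ] [[-2.45121390e-02 -9.92021496e-01  1.23662872e-01  4.26533301e+02]
 [-9.99664966e-01  2.53517043e-02  5.21990976e-03 -2.57530501e+00]
 [-8.31332725e-03 -1.23493489e-01 -9.92310560e-01  1.07911483e+03]
 [ 0.00000000e+00  0.00000000e+00  0.00000000e+00  1.00000000e+00]]
```

View pics/top0.png

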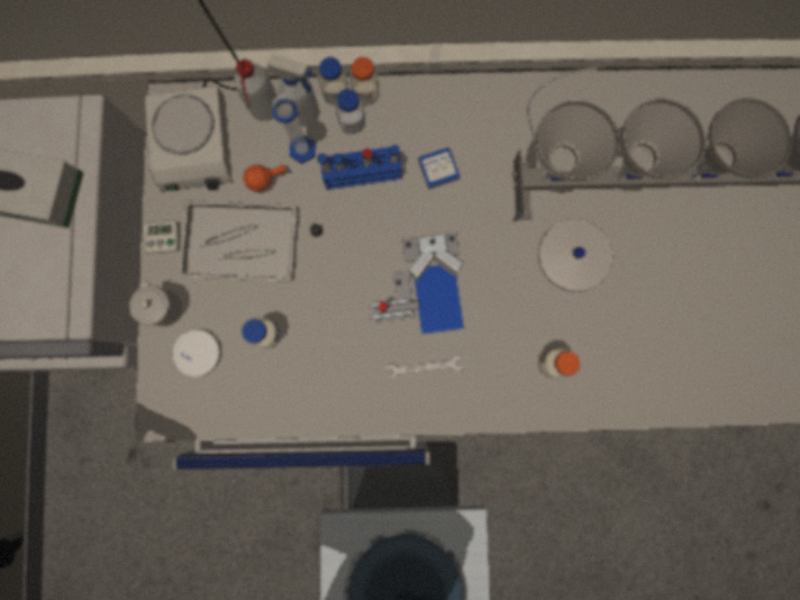

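View pics/scene0.png

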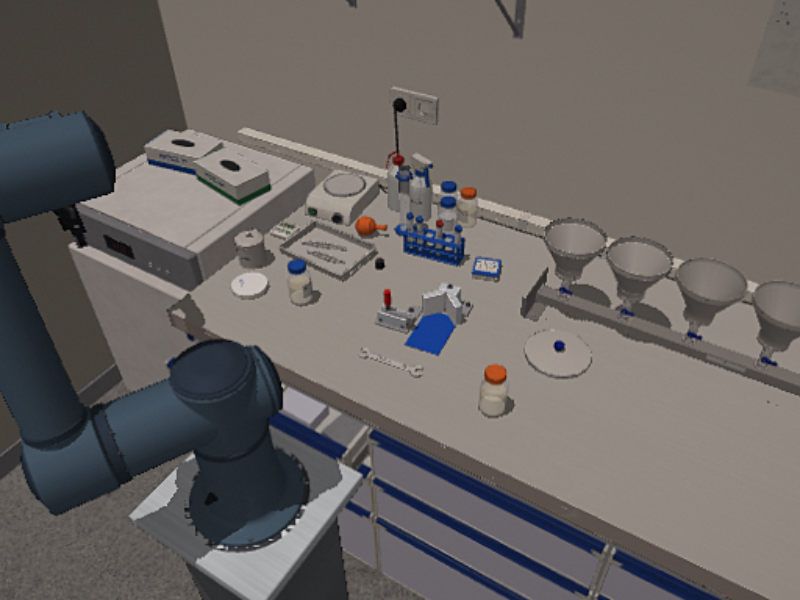

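Top view (800 px scale): front blue cap at (255,331), plate about (440,298), red knob (383,307), orange cap (567,363). Scene view: blue cap at (297,268), knob (388,298), plate (432,333).

```bash
cat > h.py <<'E'
import cv2,numpy as np
def ray(im,p,z):
    n=cv2.undistortPoints(np.float64([[p]]),im["intrinsics"],np.array(im["distortion"]))[0,0]
    T=im["cam_to_world"];d=T[:3,:3]@[n[0],n[1],1];c=T[:3,3]
    return c+d*(z-c[2])/d[2]
def blobs(im,col,box=None,amin=15):
    h=cv2.cvtColor(im["frame"],cv2.COLOR_RGB2HSV)
    R={'blue':[(105,130,50),(125,255,255)],'red':[(170,130,60),(180,255,255)],'orange':[(4,150,90),(16,255,255)]}[col]
    m=cv2.inRange(h,*map(np.array,R))
    if col=='red': m|=cv2.inRange(h,np.array((0,150,60)),np.array((4,255,255)))
    if box: k=np.zeros_like(m);x0,y0,x1,y1=box;k[y0:y1,x0:x1]=1;m*=k
    cs,_=cv2.findContours(m,cv2.RETR_EXTERNAL,cv2.CHAIN_APPROX_NONE)
    return [c for c in cs if cv2.contourArea(c)>=amin]
E
python3 - <<'E'
import pickle,cv2,numpy as np
from h import *
d=pickle.load(open("im0.pkl","rb"))
np.set_printoptions(precision=1,suppress=True)
t,s=d["top"],d["scene"]
for n,im in d.items():
  for c in('blue','red','orange'):
    for k in blobs(im,c,(100,130,400,250) if n=="top" else (150,150,350,260)):
        r=cv2.minAreaRect(k);p=r[0]
        print(n,c,np.array(p),np.array(r[1]),r[2],'z0',ray(im,p,3)[:2],'z96',ray(im,p,96)[:2],'z105',ray(im,p,107)[:2])
        if cv2.contourArea(k)>400: print(np.array([ray(im,q,3)[:2] for q in cv2.boxPoints(r)]))
E
```

```text
scene blue [275.6 212.9] [21.8 29.3] 30.963754653930664 z0 [547.7 -84.2] z96 [ 463.3 -130.8] z105 [ 453.3 -136.3]
[[ 485.7  -50.2]
 [ 630.7  -29. ]
 [ 611.9 -119.4]
 [ 472.  -134.6]]
scene blue [189.5 170. ] [ 8. 11.] 90.0 z0 [586.4 343.6] z96 [498.7 260.7] z105 [488.3 250.9]
scene blue [311.2 170.4] [17.1 10.6] 8.130102157592773 z0 [837.2 -85.3] z96 [ 728.1 -131.8] z105 [ 715.2 -137.3]
scene blue [277.  159.5] [19. 38.] 90.0 z0 [830.6  70.3] z96 [722.1  10.6] z105 [709.3   3.5]
[[848.3 174.6]
 [931.5  33.4]
 [813.9 -28.2]
 [735.  105.3]]
scene red [247.5 190. ] [10.  3.] 90.0 z0 [602.5  71.7] z96 [513.3  11.9] z105 [502.8   4.8]
scene orange [316.5 239. ] [12. 13.] 90.0 z0 [ 507.8 -267.2] z96 [ 426.7 -298.2] z105 [ 417.2 -301.9]
top blue [162.3 211.3] [12.  12.7] 45.0 z0 [502.3 285.8] z96 [495.8 260.9] z105 [495.  257.9]
top blue [280.1 190.6] [40.6 25.5] 81.8698959350586 z0 [557.2 -79.8] z96 [545.9 -73.1] z105 [544.5 -72.3]
[[ 615.8  -33.6]
 [ 625.1 -112.5]
 [ 499.3 -125.4]
 [ 490.2  -47.6]]
top orange [362.8 232.3] [14.1 13.4] 45.0 z0 [ 422.6 -328.2] z96 [ 422.9 -300. ] z105 [ 423.  -296.7]
```

```bash
python3 - <<'E'
import pickle,cv2,numpy as np
from h import *
d=pickle.load(open("im0.pkl","rb"))
np.set_printoptions(precision=1,suppress=True)
t,s=d["top"],d["scene"]
a=cv2.resize(t["frame"][140:230,225:315],(400,400),interpolation=cv2.INTER_CUBIC)
b=cv2.resize(s["frame"][165:255,225:315],(400,400),interpolation=cv2.INTER_CUBIC)
cv2.imwrite("pics/c0.png",np.hstack([a,b])[:,:,::-1])
for im,box in((t,(225,180,270,215)),(s,(225,170,270,215))):
    f=im["frame"].astype(int);m=(f[:,:,0]>1.5*f[:,:,1])&(f[:,:,0]>70)
    v,u=np.nonzero(m[box[1]:box[3],box[0]:box[2]]);u=u+box[0];v=v+box[1]
    p=(u.mean(),v.mean());print(len(u),u.min(),u.max(),v.min(),v.max(),p,[ray(im,p,z)[:2] for z in(66,76,90,96)])
E
```

```text
30 242 247 193 199 (np.float64(244.5), np.float64(196.0)) [array([536.4,  28.7]), array([535.3,  28.4]), array([533.8,  28. ]), array([533.2,  27.8])]
42 246 249 185 195 (np.float64(247.5), np.float64(189.92857142857142)) [array([542.4,  31.4]), array([532.8,  25. ]), array([519.4,  16. ]), array([513.7,  12.1])]
```

View pics/c0.png

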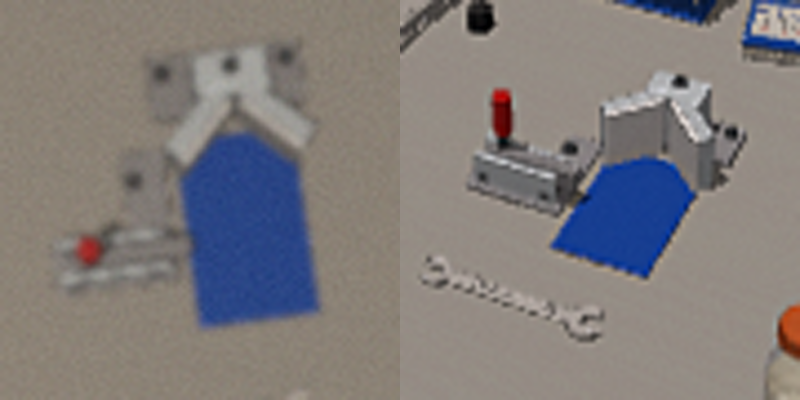

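```bash
python3 - <<'E'
import pickle,cv2,numpy as np
from h import *
d=pickle.load(open("im0.pkl","rb"))
np.set_printoptions(precision=1,suppress=True)
for n,box in(("top",(255,150,310,230)),("scene",(255,195,300,235))):
    im=d[n]
    k=max(blobs(im,'blue',box,100),key=cv2.contourArea)[:,0]
    P=np.array([ray(im,q+0.0,3)[:2] for q in k])
    a=np.radians(6.6);c=np.array([586,-76.5]);R=np.array([[np.cos(a),-np.sin(a)],[np.sin(a),np.cos(a)]])
    Q=(P-c)@R
    for nm,sel,ax in(("left",(Q[:,1]>30)&(Q[:,0]>-85)&(Q[:,0]<-60+50*(n=="top")),1),("right",(Q[:,1]<-30)&(Q[:,0]>-85)&(Q[:,0]<-10),1),("front",(Q[:,0]<-80)&(abs(Q[:,1])<33),0)):
        q=Q[sel];f=np.polyfit(q[:,1-ax],q[:,ax],1)
        print(n,nm,len(q),"slope deg",np.degrees(np.arctan(f[0])),"mean",q.mean(0), 'at -40/0:',np.polyval(f,-40 if ax else 0))
    print(Q[:,0].max(),Q[:,0].min())
E
```

```text
top left 24 slope deg -1.1294069972573806 mean [-48.3  37.8] at -40/0: 37.648114892587714
top right 24 slope deg 0.316705940811945 mean [-46.5 -37.4] at -40/0: -37.37725931758255
top front 21 slope deg 0.3492042910400232 mean [-90.3   0.2] at -40/0: -90.33468591445877
34.59800239296967 -91.7883884779317
scene left 4 slope deg -2.188379205354812 mean [-72.   36.9] at -40/0: 35.64297038513186
scene right 13 slope deg -0.7352373048443467 mean [-49.7 -43.4] at -40/0: -43.57173327054312
scene front 17 slope deg -1.129735328656553 mean [-95.2  -1.9] at -40/0: -95.27631710603748
32.720297357311864 -97.49749907478378
```

Knob and plate fit: nest origin ≈ (586,-78), yaw ≈ 6.4°; bottle ≈ (495,258), all within about 3 mm between the views. First turn the tool to the nest axes and travel.

>>> jog_arm(
  moves=[
    {"wz": -5.9,"claw": 8.5},
    {"wz": -5.9},
    {"wz": -5.9},
    {"wz": -5.9},
    {"tx": -1,"ty": -1.5},
    {"tx": -2,"ty": -3},
    {"tx": -2,"ty": -3},
    {"tx": -2,"ty": -3},
    {"tx": -2,"ty": -3},
    {"tx": -2,"ty": -3},
    {"tx": -2,"ty": -3},
    {"tx": -2,"ty": -3},
  ],
)

```text
schema error: expected keys tx, ty, tz, wx, wy, wz, claw
```

>>> jog_arm(
  moves=[
    {"tx": -2,"ty": -3},
    {"tx": -2,"ty": -3},
    {"tx": -2,"ty": -3},
    {"tx": -2,"ty": -3},
    {"tx": -1,"ty": -1.5},
    {"tz": 0.5},
    {"tz": 1},
  ],
)

```text
schema error: expected keys tx, ty, tz, wx, wy, wz, claw
```

>>> jog_arm(
  moves=[
    {},
    {},
  ],
)

```text
schema error: expected keys tx, ty, tz, wx, wy, wz, claw
```

>>> jog_arm(
  moves=[
    {"tx": 0,"ty": 0,"tz": 0,"wx": 0,"wy": 0,"wz": -5.9,"claw": 8.5},
    {"tx": 0,"ty": 0,"tz": 0,"wx": 0,"wy": 0,"wz": -5.9,"claw": 8.5},
    {"tx": 0,"ty": 0,"tz": 0,"wx": 0,"wy": 0,"wz": -5.9,"claw": 8.5},
    {"tx": 0,"ty": 0,"tz": 0,"wx": 0,"wy": 0,"wz": -5.9,"claw": 8.5},
    {"tx": -1,"ty": -1.5,"tz": 0,"wx": 0,"wy": 0,"wz": 0,"claw": 8.5},
    {"tx": -2,"ty": -3,"tz": 0,"wx": 0,"wy": 0,"wz": 0,"claw": 8.5},
    {"tx": -2,"ty": -3,"tz": 0,"wx": 0,"wy": 0,"wz": 0,"claw": 8.5},
    {"tx": -2,"ty": -3,"tz": 0,"wx": 0,"wy": 0,"wz": 0,"claw": 8.5},
    {"tx": -2,"ty": -3,"tz": 0,"wx": 0,"wy": 0,"wz": 0,"claw": 8.5},
    {"tx": -2,"ty": -3,"tz": 0,"wx": 0,"wy": 0,"wz": 0,"claw": 8.5},
    {"tx": -2,"ty": -3,"tz": 0,"wx": 0,"wy": 0,"wz": 0,"claw": 8.5},
    {"tx": -2,"ty": -3,"tz": 0,"wx": 0,"wy": 0,"wz": 0,"claw": 8.5},
  ],
)

```text
time: 1.1
eef_pos: [367.1, 412.2, 230.9]
ee_rot: [-180.0, -0.0, -173.6]
ft_force: [0.7, 0.2, -0.1]
grip_width: 85.1
gripper_force: 0.0
```

>>> jog_arm(
  moves=[
    {"tx": -2,"ty": -3,"tz": 0,"wx": 0,"wy": 0,"wz": 0,"claw": 8.5},
    {"tx": -2,"ty": -3,"tz": 0,"wx": 0,"wy": 0,"wz": 0,"claw": 8.5},
    {"tx": -2,"ty": -3,"tz": 0,"wx": 0,"wy": 0,"wz": 0,"claw": 8.5},
    {"tx": -1,"ty": -2,"tz": 0,"wx": 0,"wy": 0,"wz": 0,"claw": 8.5},
    {"tx": -1,"ty": -1,"tz": 0,"wx": 0,"wy": 0,"wz": 0,"claw": 8.5},
    {"tx": 0,"ty": 0,"tz": 0,"wx": 0,"wy": 0,"wz": 0,"claw": 8.5},
    {"tx": 0,"ty": 0,"tz": 0,"wx": 0,"wy": 0,"wz": 0,"claw": 8.5},
  ],
)

```text
time: 1.68
eef_pos: [459.4, 303.6, 231.0]
ee_rot: [180.0, -0.0, -173.7]
ft_force: [-0.2, 0.7, 0.2]
grip_width: 85.3
gripper_force: 0.0
```

```bash
python3 - <<'E'
from rig import ctrl
import cv2,numpy as np
from h import *
np.set_printoptions(precision=1,suppress=True)
o=ctrl.observe();print(o["time"],o["eef_pos"],o["ee_rot"])
im=ctrl.get_image("scene")
cv2.imwrite("pics/s1.png",cv2.resize(im["frame"][130:240,130:290][:,:,::-1],(800,550),interpolation=cv2.INTER_CUBIC))
d=np.array([495,258])-o["eef_pos"][:2];a=np.radians(6.4)
print("tool tx,ty cm",-(d@[np.cos(a),np.sin(a)])/10,(d@[-np.sin(a),np.cos(a)])/10)
E
```

```text
1.6833 [459.4 303.6 231. ] [ 180.    -0.  -173.7]
tool tx,ty cm -3.029939778878185 -4.924819300490076
```

View pics/s1.png

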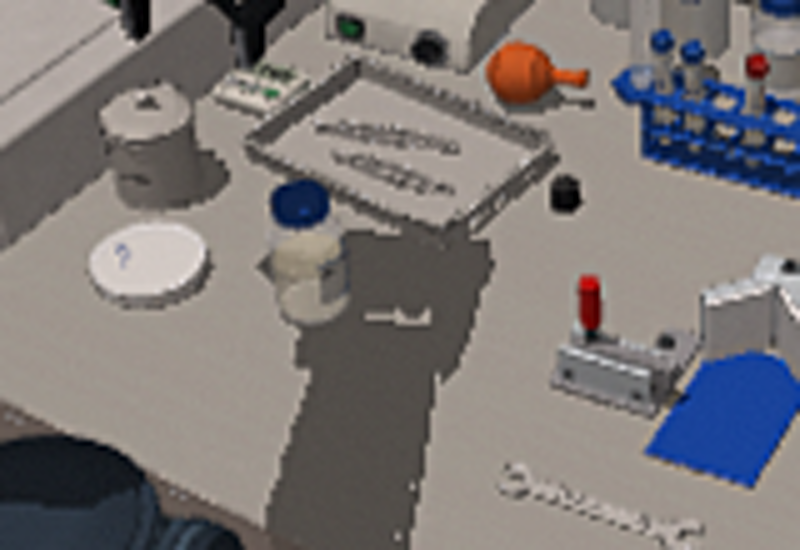

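Crop shows the bottle free at (300,203), knob at (590,300), fingers clear above. Approach and descend.

>>> jog_arm(
  moves=[
    {"tx": -1,"ty": -1.6,"tz": 0,"wx": 0,"wy": 0,"wz": 0,"claw": 8.5},
    {"tx": -1,"ty": -1.7,"tz": 0,"wx": 0,"wy": 0,"wz": 0,"claw": 8.5},
    {"tx": -1,"ty": -1.6,"tz": 0,"wx": 0,"wy": 0,"wz": 0,"claw": 8.5},
    {"tx": 0,"ty": 0,"tz": 1,"wx": 0,"wy": 0,"wz": 0,"claw": 8.5},
    {"tx": 0,"ty": 0,"tz": 2.5,"wx": 0,"wy": 0,"wz": 0,"claw": 8.5},
    {"tx": 0,"ty": 0,"tz": 2.5,"wx": 0,"wy": 0,"wz": 0,"claw": 8.5},
    {"tx": 0,"ty": 0,"tz": 2.5,"wx": 0,"wy": 0,"wz": 0,"claw": 8.5},
    {"tx": 0,"ty": 0,"tz": 1,"wx": 0,"wy": 0,"wz": 0,"claw": 8.5},
    {"tx": 0,"ty": 0,"tz": 0,"wx": 0,"wy": 0,"wz": 0,"claw": 8.5},
    {"tx": 0,"ty": 0,"tz": 0,"wx": 0,"wy": 0,"wz": 0,"claw": 8.5},
  ],
)

```text
time: 2.57
eef_pos: [494.1, 258.9, 136.3]
ee_rot: [180.0, -0.0, -173.6]
ft_force: [0.8, -0.4, -0.5]
grip_width: 85.2
gripper_force: 0.0
```

```bash
python3 - <<'E'
from rig import ctrl
import cv2,numpy as np
from h import *
im=ctrl.get_image("top")
im2=ctrl.get_image("scene")
a=cv2.resize(im["frame"][160:260,110:210],(400,400),interpolation=cv2.INTER_CUBIC)
b=cv2.resize(im2["frame"][130:230,140:240],(400,400),interpolation=cv2.INTER_CUBIC)
cv2.imwrite("pics/s2.png",np.hstack([a,b])[:,:,::-1])
print(ctrl.observe()["eef_pos"])
E
```

```text
[495.56959406 258.94686116 138.0968875 ]
```

View pics/s2.png

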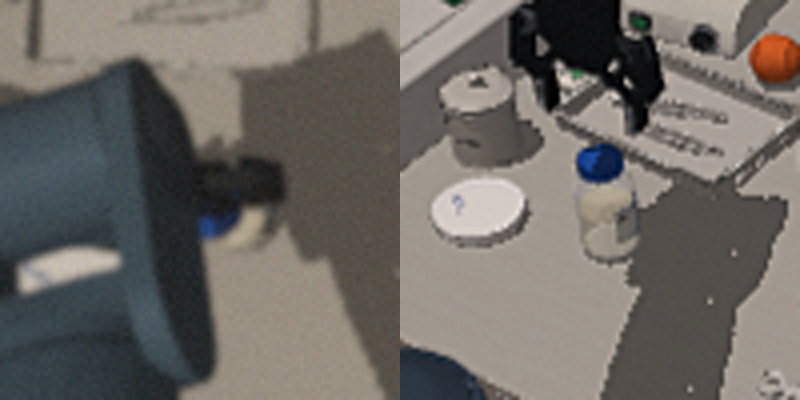

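Fingertips straddle the cap: tips at (548,100)/(635,125), cap at (600,160) in the right crop. Descend and grip.

>>> jog_arm(
  force=30,
  moves=[
    {"tx": 0,"ty": 0,"tz": 1,"wx": 0,"wy": 0,"wz": 0,"claw": 8.5},
    {"tx": 0,"ty": 0,"tz": 2,"wx": 0,"wy": 0,"wz": 0,"claw": 8.5},
    {"tx": 0,"ty": 0,"tz": 2,"wx": 0,"wy": 0,"wz": 0,"claw": 8.5},
    {"tx": 0,"ty": 0,"tz": 2,"wx": 0,"wy": 0,"wz": 0,"claw": 8.5},
    {"tx": 0,"ty": 0,"tz": 1.5,"wx": 0,"wy": 0,"wz": 0,"claw": 8.5},
    {"tx": 0,"ty": 0,"tz": 0.9,"wx": 0,"wy": 0,"wz": 0,"claw": 8.5},
    {"tx": 0,"ty": 0,"tz": 0,"wx": 0,"wy": 0,"wz": 0,"claw": 8.5},
    {"tx": 0,"ty": 0,"tz": 0,"wx": 0,"wy": 0,"wz": 0,"claw": 8.5},
  ],
)

```text
time: 3.33
eef_pos: [495.0, 258.2, 42.6]
ee_rot: [180.0, 0.0, -173.6]
ft_force: [0.2, 0.4, 0.6]
grip_width: 84.7
gripper_force: 0.0
```

>>> jog_arm(
  moves=[
    {"tx": 0,"ty": 0,"tz": 0,"wx": 0,"wy": 0,"wz": 0,"claw": 7},
    {"tx": 0,"ty": 0,"tz": 0,"wx": 0,"wy": 0,"wz": 0,"claw": 6.5},
    {"tx": 0,"ty": 0,"tz": 0,"wx": 0,"wy": 0,"wz": 0,"claw": 6},
    {"tx": 0,"ty": 0,"tz": 0,"wx": 0,"wy": 0,"wz": 0,"claw": 5.2},
    {"tx": 0,"ty": 0,"tz": 0,"wx": 0,"wy": 0,"wz": 0,"claw": 5.2},
    {"tx": 0,"ty": 0,"tz": 0,"wx": 0,"wy": 0,"wz": 0,"claw": 5.2},
    {"tx": 0,"ty": 0,"tz": 0,"wx": 0,"wy": 0,"wz": 0,"claw": 5.2},
    {"tx": 0,"ty": 0,"tz": 0,"wx": 0,"wy": 0,"wz": 0,"claw": 5.2},
  ],
)

```text
time: 4.0
eef_pos: [495.6, 258.4, 43.6]
ee_rot: [180.0, 0.1, -173.6]
ft_force: [-1.2, 0.7, 6.5]
grip_width: 56.6
gripper_force: 32.8
```

>>> jog_arm(
  moves=[
    {"tx": 0,"ty": 0,"tz": -0.3,"wx": 0,"wy": 0,"wz": 0,"claw": 5.2},
    {"tx": 0,"ty": 0,"tz": -0.7,"wx": 0,"wy": 0,"wz": 0,"claw": 5.2},
    {"tx": 0,"ty": 0,"tz": -1.5,"wx": 0,"wy": 0,"wz": 0,"claw": 5.2},
    {"tx": 0,"ty": 0,"tz": -2,"wx": 0,"wy": 0,"wz": 0,"claw": 5.2},
    {"tx": 0,"ty": 0,"tz": -2.5,"wx": 0,"wy": 0,"wz": 0,"claw": 5.2},
    {"tx": 0,"ty": 0,"tz": -2.5,"wx": 0,"wy": 0,"wz": 0,"claw": 5.2},
    {"tx": 0,"ty": 0,"tz": -2,"wx": 0,"wy": 0,"wz": 0,"claw": 5.2},
    {"tx": 0,"ty": 0,"tz": -0.5,"wx": 0,"wy": 0,"wz": 0,"claw": 5.2},
    {"tx": 0,"ty": -0.5,"tz": 0,"wx": 0,"wy": 0,"wz": 0,"claw": 5.2},
    {"tx": 0,"ty": -1.5,"tz": 0,"wx": 0,"wy": 0,"wz": 0,"claw": 5.2},
    {"tx": 0,"ty": -2.5,"tz": 0,"wx": 0,"wy": 0,"wz": 0,"claw": 5.2},
    {"tx": 0,"ty": -2.5,"tz": 0,"wx": 0,"wy": 0,"wz": 0,"claw": 5.2},
  ],
)

```text
time: 5.0
eef_pos: [500.8, 187.6, 159.9]
ee_rot: [-180.0, -0.2, -173.5]
ft_force: [0.0, 0.2, -2.5]
grip_width: 57.0
gripper_force: 32.6
```

>>> jog_arm(
  moves=[
    {"tx": 0.1,"ty": -2.5,"tz": 0,"wx": 0,"wy": 0,"wz": 0,"claw": 5.2},
    {"tx": 0.1,"ty": -2.5,"tz": 0,"wx": 0,"wy": 0,"wz": 0,"claw": 5.2},
    {"tx": 0.1,"ty": -2.5,"tz": 0,"wx": 0,"wy": 0,"wz": 0,"claw": 5.2},
    {"tx": 0.1,"ty": -2.5,"tz": 0,"wx": 0,"wy": 0,"wz": 0,"claw": 5.2},
    {"tx": 0.1,"ty": -2.5,"tz": 0,"wx": 0,"wy": 0,"wz": 0,"claw": 5.2},
    {"tx": 0,"ty": -2.5,"tz": 0,"wx": 0,"wy": 0,"wz": 0,"claw": 5.2},
    {"tx": 0,"ty": -2.5,"tz": 0,"wx": 0,"wy": 0,"wz": 0,"claw": 5.2},
    {"tx": 0,"ty": -2.5,"tz": 0,"wx": 0,"wy": 0,"wz": 0,"claw": 5.2},
    {"tx": 0,"ty": -2.5,"tz": 0,"wx": 0,"wy": 0,"wz": 0,"claw": 5.2},
    {"tx": 0,"ty": -2.5,"tz": 0,"wx": 0,"wy": 0,"wz": 0,"claw": 5.2},
    {"tx": 0,"ty": -1.5,"tz": 0,"wx": 0,"wy": 0,"wz": 0,"claw": 5.2},
    {"tx": 0,"ty": -1,"tz": 0,"wx": 0,"wy": 0,"wz": 0,"claw": 5.2},
  ],
)

```text
time: 6.0
eef_pos: [526.6, -86.9, 160.0]
ee_rot: [179.9, -0.2, -173.7]
ft_force: [0.2, 0.2, -1.2]
grip_width: 57.0
gripper_force: 32.6
```

>>> jog_arm(
  moves=[
    {"tx": 0,"ty": 0,"tz": 0,"wx": 0,"wy": 0,"wz": 0,"claw": 5.2},
    {"tx": 0,"ty": 0,"tz": 0,"wx": 0,"wy": 0,"wz": 0,"claw": 5.2},
    {"tx": 0,"ty": 0,"tz": 0,"wx": 0,"wy": 0,"wz": 0,"claw": 5.2},
  ],
)

```text
time: 6.25
eef_pos: [527.3, -84.4, 161.4]
ee_rot: [179.9, -0.1, -173.6]
ft_force: [-0.1, 1.3, -2.3]
grip_width: 57.1
gripper_force: 32.6
```

```bash
python3 - <<'E'
from rig import ctrl
import cv2,numpy as np
from h import *
np.set_printoptions(precision=1,suppress=True)
o=ctrl.observe();print(o["time"],o["eef_pos"],o["ft_force"],o["grip_width"])
im=ctrl.get_image("top")
im2=ctrl.get_image("scene")
a=cv2.resize(im["frame"][140:240,225:325],(400,400),interpolation=cv2.INTER_CUBIC)
b=cv2.resize(im2["frame"][150:250,215:315],(400,400),interpolation=cv2.INTER_CUBIC)
cv2.imwrite("pics/s3.png",np.hstack([a,b])[:,:,::-1])
a=np.radians(6.4);d=o["eef_pos"][:2]-[586,-78]
print("nest xy",d@[np.cos(a),np.sin(a)],d@[-np.sin(a),np.cos(a)])
E
```

```text
6.25 [527.3 -84.4 161.4] [-0.1  1.3 -2.3] 57.06570642348617
nest xy -59.003783614293276 0.16214882153388657
```

View pics/s3.png

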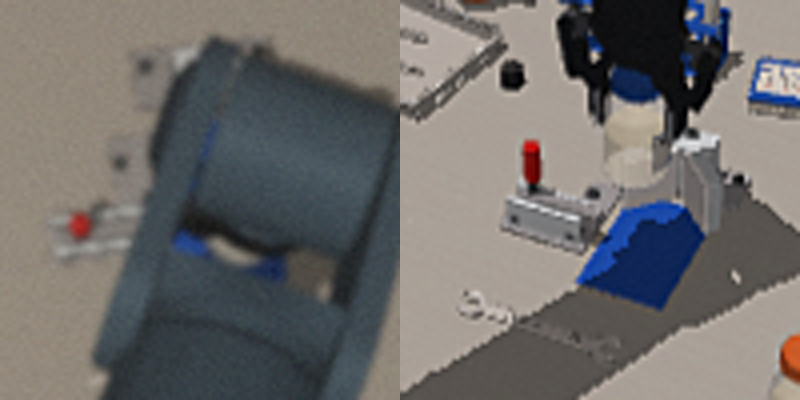

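Right crop: bottle held upright over the plate (bottle (632,140), plate (645,255)). Lower.

>>> jog_arm(
  moves=[
    {"tx": 0,"ty": 0,"tz": 1,"wx": 0,"wy": 0,"wz": 0,"claw": 5.2},
    {"tx": 0,"ty": 0,"tz": 2,"wx": 0,"wy": 0,"wz": 0,"claw": 5.2},
    {"tx": 0,"ty": 0,"tz": 2,"wx": 0,"wy": 0,"wz": 0,"claw": 5.2},
    {"tx": 0,"ty": 0,"tz": 2,"wx": 0,"wy": 0,"wz": 0,"claw": 5.2},
    {"tx": 0,"ty": 0,"tz": 2,"wx": 0,"wy": 0,"wz": 0,"claw": 5.2},
    {"tx": 0,"ty": 0,"tz": 1,"wx": 0,"wy": 0,"wz": 0,"claw": 5.2},
    {"tx": 0,"ty": 0,"tz": 0.8,"wx": 0,"wy": 0,"wz": 0,"claw": 5.2},
    {"tx": 0,"ty": 0,"tz": 0.3,"wx": 0,"wy": 0,"wz": 0,"claw": 5.2},
    {"tx": 0,"ty": 0,"tz": 0,"wx": 0,"wy": 0,"wz": 0,"claw": 5.2},
    {"tx": 0,"ty": 0,"tz": 0,"wx": 0,"wy": 0,"wz": 0,"claw": 5.2},
  ],
)

```text
time: 7.18
eef_pos: [528.7, -85.5, 52.1]
ee_rot: [-180.0, 0.1, -173.6]
ft_force: [1.0, -0.3, -2.1]
grip_width: 56.7
gripper_force: 32.6
```

>>> jog_arm(
  moves=[
    {"tx": 0,"ty": 0,"tz": 0.1,"wx": 0,"wy": 0,"wz": 0,"claw": 5.2},
    {"tx": 0,"ty": 0,"tz": 0.1,"wx": 0,"wy": 0,"wz": 0,"claw": 5.2},
    {"tx": 0,"ty": 0,"tz": 0,"wx": 0,"wy": 0,"wz": 0,"claw": 5.2},
  ],
)

```text
time: 7.43
eef_pos: [528.3, -85.5, 49.8]
ee_rot: [-180.0, 0.1, -173.6]
ft_force: [-0.6, 0.2, -1.5]
grip_width: 56.6
gripper_force: 32.6
```

>>> jog_arm(
  moves=[
    {"tx": 0,"ty": 0,"tz": 0.1,"wx": 0,"wy": 0,"wz": 0,"claw": 5.2},
    {"tx": 0,"ty": 0,"tz": 0.1,"wx": 0,"wy": 0,"wz": 0,"claw": 5.2},
    {"tx": 0,"ty": 0,"tz": 0,"wx": 0,"wy": 0,"wz": 0,"claw": 5.2},
  ],
)

```text
time: 7.68
eef_pos: [527.8, -85.3, 47.2]
ee_rot: [180.0, -0.0, -173.6]
ft_force: [-0.3, -0.1, -1.7]
grip_width: 57.1
gripper_force: 32.6
```

>>> jog_arm(
  moves=[
    {"tx": 0,"ty": 0,"tz": 0.1,"wx": 0,"wy": 0,"wz": 0,"claw": 5.2},
    {"tx": 0,"ty": 0,"tz": 0,"wx": 0,"wy": 0,"wz": 0,"claw": 5.2},
  ],
)

```text
time: 7.85
eef_pos: [528.2, -85.5, 46.6]
ee_rot: [-180.0, 0.0, -173.6]
ft_force: [0.1, -0.1, 0.5]
grip_width: 56.9
gripper_force: 32.8
```

>>> jog_arm(
  moves=[
    {"tx": 0,"ty": 0,"tz": 0.1,"wx": 0,"wy": 0,"wz": 0,"claw": 5.2},
    {"tx": 0,"ty": 0,"tz": 0,"wx": 0,"wy": 0,"wz": 0,"claw": 5.2},
  ],
)

```text
time: 8.02
eef_pos: [528.9, -85.7, 46.5]
ee_rot: [-179.9, 0.1, -173.6]
ft_force: [-0.9, -0.3, 5.7]
grip_width: 56.4
gripper_force: 33.3
```

Standing on the plate. Release and rise.

>>> jog_arm(
  moves=[
    {"tx": 0,"ty": 0,"tz": 0,"wx": 0,"wy": 0,"wz": 0,"claw": 6},
    {"tx": 0,"ty": 0,"tz": 0,"wx": 0,"wy": 0,"wz": 0,"claw": 6.5},
    {"tx": 0,"ty": 0,"tz": 0,"wx": 0,"wy": 0,"wz": 0,"claw": 7.2},
    {"tx": 0,"ty": 0,"tz": 0,"wx": 0,"wy": 0,"wz": 0,"claw": 8.4},
    {"tx": 0,"ty": 0,"tz": 0,"wx": 0,"wy": 0,"wz": 0,"claw": 8.4},
    {"tx": 0,"ty": 0,"tz": 0,"wx": 0,"wy": 0,"wz": 0,"claw": 8.4},
    {"tx": 0,"ty": 0,"tz": -0.5,"wx": 0,"wy": 0,"wz": 0,"claw": 8.4},
    {"tx": 0,"ty": 0,"tz": -1.5,"wx": 0,"wy": 0,"wz": 0,"claw": 8.4},
    {"tx": 0,"ty": 0,"tz": -2,"wx": 0,"wy": 0,"wz": 0,"claw": 8.4},
    {"tx": 0,"ty": 0,"tz": -2.5,"wx": 0,"wy": 0,"wz": 0,"claw": 8.4},
    {"tx": 0,"ty": 0,"tz": -2.5,"wx": 0,"wy": 0,"wz": 0,"claw": 8.4},
    {"tx": 0,"ty": 0,"tz": -1,"wx": 0,"wy": 0,"wz": 0,"claw": 8.4},
  ],
)

```text
time: 9.02
eef_pos: [529.9, -86.0, 149.3]
ee_rot: [-179.8, 0.3, -173.6]
ft_force: [1.5, -0.3, 0.6]
grip_width: 83.7
gripper_force: 0.0
```

>>> jog_arm(
  moves=[
    {"tx": 1,"ty": 0,"tz": 0,"wx": 0,"wy": 0,"wz": 0,"claw": 6},
    {"tx": 2,"ty": 0,"tz": 0,"wx": 0,"wy": 0,"wz": 0,"claw": 4},
    {"tx": 2,"ty": 0,"tz": 0,"wx": 0,"wy": 0,"wz": 0,"claw": 0},
    {"tx": 1.5,"ty": 0,"tz": 0,"wx": 0,"wy": 0,"wz": 0,"claw": 0},
    {"tx": 0.5,"ty": 0,"tz": 0,"wx": 0,"wy": -3,"wz": 0,"claw": 0},
    {"tx": 0,"ty": 0,"tz": 0,"wx": 0,"wy": -6,"wz": 0,"claw": 0},
    {"tx": 0,"ty": 0,"tz": 0,"wx": 0,"wy": -6,"wz": 0,"claw": 0},
    {"tx": 0,"ty": 0,"tz": 0,"wx": 0,"wy": -6,"wz": 0,"claw": 0},
    {"tx": 0,"ty": 0,"tz": 0,"wx": 0,"wy": -6,"wz": 0,"claw": 0},
    {"tx": 0,"ty": 0,"tz": 0,"wx": 0,"wy": -3,"wz": 0,"claw": 0},
    {"tx": 0,"ty": 0,"tz": 0,"wx": 0,"wy": 0,"wz": 0,"claw": 0},
    {"tx": 0,"ty": 0,"tz": 0,"wx": 0,"wy": 0,"wz": 0,"claw": 0},
  ],
)

```text
time: 10.02
eef_pos: [457.0, -92.8, 143.6]
ee_rot: [179.9, 29.8, -173.8]
ft_force: [0.2, -0.8, -0.3]
grip_width: 0.0
gripper_force: 0.0
```

```bash
cat >> h.py <<'E'
A=np.radians(6.4)
def nest(p): 
    d=np.array(p[:2])-[586,-78];return np.array([d@[np.cos(A),np.sin(A)],d@[-np.sin(A),np.cos(A)]])
E
python3 - <<'E'
from rig import ctrl
import cv2,numpy as np
from h import *
np.set_printoptions(precision=1,suppress=True)
o=ctrl.observe();print(o["time"],o["eef_pos"],o["ee_rot"],o["ft_force"],o["grip_width"],nest(o["eef_pos"]))
im2=ctrl.get_image("scene")
cv2.imwrite("pics/s4.png",cv2.resize(im2["frame"][140:260,190:350],(640,480),interpolation=cv2.INTER_CUBIC)[:,:,::-1])
E
```

```text
10.0167 [457.  -92.8 143.6] [ 179.9   29.8 -173.8] [ 0.2 -0.8 -0.3] 0.003411603516250453 [-129.9   -0.3]
```

View pics/s4.png

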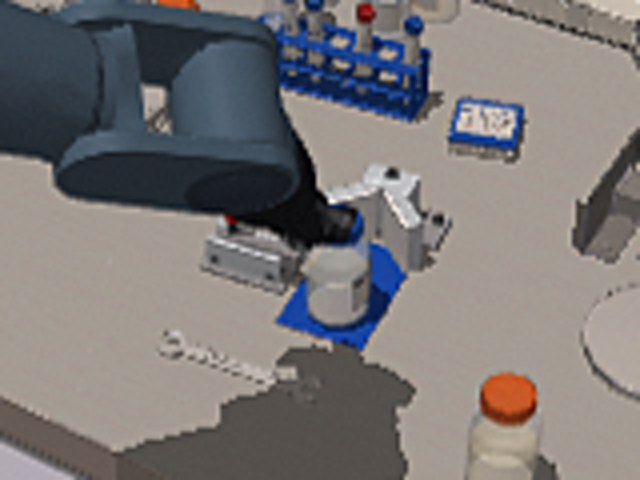

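Bottle upright on the plate ((338,280) in crop), tool leaning back. Descend behind it.

>>> jog_arm(
  moves=[
    {"tx": 0.5,"ty": 0,"tz": 0.87,"wx": 0,"wy": 0,"wz": 0,"claw": 0},
    {"tx": 1,"ty": 0,"tz": 1.73,"wx": 0,"wy": 0,"wz": 0,"claw": 0},
    {"tx": 1,"ty": 0,"tz": 1.73,"wx": 0,"wy": 0,"wz": 0,"claw": 0},
    {"tx": 1,"ty": 0,"tz": 1.73,"wx": 0,"wy": 0,"wz": 0,"claw": 0},
    {"tx": 1,"ty": 0,"tz": 1.73,"wx": 0,"wy": 0,"wz": 0,"claw": 0},
    {"tx": 1,"ty": 0,"tz": 1.73,"wx": 0,"wy": 0,"wz": 0,"claw": 0},
    {"tx": 0.5,"ty": 0,"tz": 0.87,"wx": 0,"wy": 0,"wz": 0,"claw": 0},
    {"tx": 0,"ty": 0,"tz": 0,"wx": 0,"wy": 0,"wz": 0,"claw": 0},
    {"tx": 0,"ty": 0,"tz": 0,"wx": 0,"wy": 0,"wz": 0,"claw": 0},
  ],
)

```text
time: 10.82
eef_pos: [464.2, -79.9, 38.9]
ee_rot: [-179.5, 28.4, -174.4]
ft_force: [0.2, -0.3, -0.8]
grip_width: 0.1
gripper_force: 0.0
```

```bash
python3 - <<'E'
from rig import ctrl
from h import *
np.set_printoptions(precision=1,suppress=True)
o=ctrl.observe();print(o["time"],o["q"],o["eef_pos"],o["ee_rot"],o["dq"],nest(o["eef_pos"]))
E
```

```text
10.8167 [ -33.1   -5.9  137.7   35.8   29.9 -157.1] [464.2 -79.9  38.9] [-179.5   28.4 -174.4] [-0.7 -1.9 -0.3  0.1  0.   0.1] [-121.2   11.7]
```

Joint 6 hit its range limit; nothing touched. Rise, untilt and take the half-turned grip orientation.

>>> jog_arm(
  moves=[
    {"tx": -0.5,"ty": 0,"tz": -0.87,"wx": 0,"wy": 0,"wz": 0,"claw": 0},
    {"tx": -1,"ty": 0,"tz": -1.73,"wx": 0,"wy": 0,"wz": 0,"claw": 0},
    {"tx": -1,"ty": 0,"tz": -1.73,"wx": 0,"wy": 0,"wz": 0,"claw": 0},
    {"tx": -1,"ty": 0,"tz": -1.73,"wx": 0,"wy": 0,"wz": 0,"claw": 0},
    {"tx": -1,"ty": 0,"tz": -1.73,"wx": 0,"wy": 0,"wz": 0,"claw": 0},
    {"tx": -0.5,"ty": 0,"tz": -0.87,"wx": 0,"wy": 0,"wz": 0,"claw": 0},
    {"tx": 0,"ty": 0,"tz": 0,"wx": 0,"wy": 6,"wz": 0,"claw": 0},
    {"tx": 0,"ty": 0,"tz": 0,"wx": 0,"wy": 6,"wz": 0,"claw": 0},
    {"tx": 0,"ty": 0,"tz": 0,"wx": 0,"wy": 6,"wz": 0,"claw": 0},
    {"tx": 0,"ty": 0,"tz": 0,"wx": 0,"wy": 6,"wz": 0,"claw": 0},
    {"tx": 0,"ty": 0,"tz": 0,"wx": 0,"wy": 4.5,"wz": 0,"claw": 0},
    {"tx": 0,"ty": 0,"tz": 0,"wx": 0,"wy": 0,"wz": 0,"claw": 0},
  ],
)

```text
time: 11.82
eef_pos: [469.0, -79.5, 140.1]
ee_rot: [-179.5, 0.0, -174.6]
ft_force: [-0.1, 0.0, 0.5]
grip_width: 0.3
gripper_force: 0.0
```

>>> jog_arm(
  moves=[
    {"tx": 0,"ty": 0,"tz": 0,"wx": 0,"wy": 0,"wz": 7,"claw": 0},
    {"tx": 0,"ty": 0,"tz": 0,"wx": 0,"wy": 0,"wz": 7,"claw": 0},
    {"tx": 0,"ty": 0,"tz": 0,"wx": 0,"wy": 0,"wz": 7,"claw": 0},
    {"tx": 0,"ty": 0,"tz": 0,"wx": 0,"wy": 0,"wz": 7,"claw": 0},
    {"tx": 0,"ty": 0,"tz": 0,"wx": 0,"wy": 0,"wz": 7,"claw": 0},
    {"tx": 0,"ty": 0,"tz": 0,"wx": 0,"wy": 0,"wz": 7,"claw": 0},
    {"tx": 0,"ty": 0,"tz": 0,"wx": 0,"wy": 0,"wz": 7,"claw": 0},
    {"tx": 0,"ty": 0,"tz": 0,"wx": 0,"wy": 0,"wz": 7,"claw": 0},
    {"tx": 0,"ty": 0,"tz": 0,"wx": 0,"wy": 0,"wz": 7,"claw": 0},
    {"tx": 0,"ty": 0,"tz": 0,"wx": 0,"wy": 0,"wz": 7,"claw": 0},
    {"tx": 0,"ty": 0,"tz": 0,"wx": 0,"wy": 0,"wz": 7,"claw": 0},
    {"tx": 0,"ty": 0,"tz": 0,"wx": 0,"wy": 0,"wz": 7,"claw": 0},
  ],
)

```text
time: 12.82
eef_pos: [466.1, -79.2, 139.0]
ee_rot: [180.0, 0.4, 100.9]
ft_force: [-0.8, -0.4, 0.1]
grip_width: -0.1
gripper_force: 0.0
```

>>> jog_arm(
  moves=[
    {"tx": 0,"ty": 0,"tz": 0,"wx": 0,"wy": 0,"wz": 7,"claw": 0},
    {"tx": 0,"ty": 0,"tz": 0,"wx": 0,"wy": 0,"wz": 7,"claw": 0},
    {"tx": 0,"ty": 0,"tz": 0,"wx": 0,"wy": 0,"wz": 7,"claw": 0},
    {"tx": 0,"ty": 0,"tz": 0,"wx": 0,"wy": 0,"wz": 7,"claw": 0},
    {"tx": 0,"ty": 0,"tz": 0,"wx": 0,"wy": 0,"wz": 7,"claw": 0},
    {"tx": 0,"ty": 0,"tz": 0,"wx": 0,"wy": 0,"wz": 7,"claw": 0},
    {"tx": 0,"ty": 0,"tz": 0,"wx": 0,"wy": 0,"wz": 7,"claw": 0},
    {"tx": 0,"ty": 0,"tz": 0,"wx": 0,"wy": 0,"wz": 7,"claw": 0},
    {"tx": 0,"ty": 0,"tz": 0,"wx": 0,"wy": 0,"wz": 7,"claw": 0},
    {"tx": 0,"ty": 0,"tz": 0,"wx": 0,"wy": 0,"wz": 7,"claw": 0},
    {"tx": 0,"ty": 0,"tz": 0,"wx": 0,"wy": 0,"wz": 7,"claw": 0},
    {"tx": 0,"ty": 0,"tz": 0,"wx": 0,"wy": 0,"wz": 7,"claw": 0},
  ],
)

```text
time: 13.82
eef_pos: [466.1, -79.2, 139.0]
ee_rot: [179.6, 0.0, 17.0]
ft_force: [0.8, -0.7, 0.2]
grip_width: 0.2
gripper_force: 0.0
```

>>> jog_arm(
  moves=[
    {"tx": 0,"ty": 0,"tz": 0,"wx": 0,"wy": 0,"wz": 6,"claw": 0},
    {"tx": 0,"ty": 0,"tz": 0,"wx": 0,"wy": 0,"wz": 6,"claw": 0},
    {"tx": 0,"ty": 0,"tz": 0,"wx": 0,"wy": 0,"wz": 0,"claw": 0},
    {"tx": 0,"ty": 0,"tz": 0,"wx": 0,"wy": 0,"wz": 0,"claw": 0},
  ],
)

```text
time: 14.15
eef_pos: [466.2, -79.2, 139.1]
ee_rot: [179.6, -0.0, 5.4]
ft_force: [-0.4, -0.7, 0.4]
grip_width: 0.1
gripper_force: 0.0
```

```bash
python3 - <<'E'
from rig import ctrl
from h import *
np.set_printoptions(precision=1,suppress=True)
o=ctrl.observe();print(o["time"],o["q"],o["eef_pos"],o["ee_rot"],nest(o["eef_pos"]))
E
```

```text
14.15 [-23.2  -4.1 118.9  -0.4  64.9  61.5] [466.2 -79.2 139.1] [179.6  -0.    5.4] [-119.2   12.2]
```

>>> jog_arm(
  moves=[
    {"tx": -0.9,"ty": 1.2,"tz": 0,"wx": 0,"wy": 0,"wz": -1,"claw": 0},
    {"tx": 0,"ty": 0,"tz": 0,"wx": 0,"wy": 5,"wz": 0,"claw": 0},
    {"tx": 0,"ty": 0,"tz": 0,"wx": 0,"wy": 5,"wz": 0,"claw": 0},
    {"tx": 0,"ty": 0,"tz": 0,"wx": 0,"wy": 5,"wz": 0,"claw": 0},
    {"tx": 0,"ty": 0,"tz": 0,"wx": 0,"wy": 5,"wz": 0,"claw": 0},
    {"tx": 0,"ty": 0,"tz": 0,"wx": 0,"wy": 5,"wz": 0,"claw": 0},
    {"tx": -0.4,"ty": 0,"tz": 0.9,"wx": 0,"wy": 0,"wz": 0,"claw": 0},
    {"tx": -0.8,"ty": 0,"tz": 1.72,"wx": 0,"wy": 0,"wz": 0,"claw": 0},
    {"tx": -0.8,"ty": 0,"tz": 1.72,"wx": 0,"wy": 0,"wz": 0,"claw": 0},
    {"tx": -0.8,"ty": 0,"tz": 1.72,"wx": 0,"wy": 0,"wz": 0,"claw": 0},
    {"tx": 0,"ty": 0,"tz": 0,"wx": 0,"wy": 0,"wz": 0,"claw": 0},
    {"tx": 0,"ty": 0,"tz": 0,"wx": 0,"wy": 0,"wz": 0,"claw": 0},
  ],
)

```text
time: 15.15
eef_pos: [458.4, -91.9, 71.4]
ee_rot: [179.6, -24.8, 6.5]
ft_force: [0.6, -0.3, 0.9]
grip_width: -0.2
gripper_force: 0.0
```

>>> jog_arm(
  moves=[
    {"tx": -0.8,"ty": 0,"tz": 1.72,"wx": 0,"wy": 0,"wz": 0,"claw": 0},
    {"tx": -0.8,"ty": 0,"tz": 1.72,"wx": 0,"wy": 0,"wz": 0,"claw": 0},
    {"tx": 0,"ty": 0,"tz": 0,"wx": 0,"wy": 0,"wz": 0,"claw": 0},
    {"tx": 0,"ty": 0,"tz": 0,"wx": 0,"wy": 0,"wz": 0,"claw": 0},
  ],
)

```text
time: 15.48
eef_pos: [459.3, -92.7, 35.0]
ee_rot: [179.5, -24.9, 6.5]
ft_force: [0.5, 0.2, 0.3]
grip_width: 0.3
gripper_force: 0.0
```

```bash
python3 - <<'E'
from rig import ctrl
from h import *
np.set_printoptions(precision=1,suppress=True)
o=ctrl.observe();print(o["time"],o["q"],o["eef_pos"],o["ee_rot"],nest(o["eef_pos"]))
E
```

```text
15.4833 [-34.1  -4.4 135.9  30.1  32.4  26.1] [459.3 -92.7  35. ] [179.5 -24.9   6.5] [-127.5   -0.5]
```

>>> jog_arm(
  moves=[
    {"tx": -0.42,"ty": 0,"tz": 0.9,"wx": 0,"wy": 0,"wz": 0,"claw": 0},
    {"tx": 0.45,"ty": 0,"tz": 0.21,"wx": 0,"wy": 0,"wz": 0,"claw": 0},
    {"tx": 0.91,"ty": 0,"tz": 0.42,"wx": 0,"wy": 0,"wz": 0,"claw": 0},
    {"tx": 0.45,"ty": 0,"tz": 0.21,"wx": 0,"wy": 0,"wz": 0,"claw": 0},
    {"tx": 0.27,"ty": 0,"tz": 0.13,"wx": 0,"wy": 0,"wz": 0,"claw": 0},
    {"tx": 0,"ty": 0,"tz": 0,"wx": 0,"wy": 0,"wz": 0,"claw": 0},
    {"tx": 0,"ty": 0,"tz": 0,"wx": 0,"wy": 0,"wz": 0,"claw": 0},
  ],
)

```text
time: 16.07
eef_pos: [482.3, -90.2, 25.0]
ee_rot: [179.5, -25.0, 6.6]
ft_force: [-0.8, 0.1, -0.6]
grip_width: 0.2
gripper_force: 0.0
```

>>> jog_arm(
  moves=[
    {"tx": 0.18,"ty": 0,"tz": 0.085,"wx": 0,"wy": 0,"wz": 0,"claw": 0},
    {"tx": 0.18,"ty": 0,"tz": 0.085,"wx": 0,"wy": 0,"wz": 0,"claw": 0},
    {"tx": 0.18,"ty": 0,"tz": 0.085,"wx": 0,"wy": 0,"wz": 0,"claw": 0},
    {"tx": 0.18,"ty": 0,"tz": 0.085,"wx": 0,"wy": 0,"wz": 0,"claw": 0},
    {"tx": 0.18,"ty": 0,"tz": 0.085,"wx": 0,"wy": 0,"wz": 0,"claw": 0},
    {"tx": 0.18,"ty": 0,"tz": 0.085,"wx": 0,"wy": 0,"wz": 0,"claw": 0},
    {"tx": 0.18,"ty": 0,"tz": 0.085,"wx": 0,"wy": 0,"wz": 0,"claw": 0},
    {"tx": 0.18,"ty": 0,"tz": 0.085,"wx": 0,"wy": 0,"wz": 0,"claw": 0},
    {"tx": 0.18,"ty": 0,"tz": 0.085,"wx": 0,"wy": 0,"wz": 0,"claw": 0},
    {"tx": 0.18,"ty": 0,"tz": 0.085,"wx": 0,"wy": 0,"wz": 0,"claw": 0},
    {"tx": 0,"ty": 0,"tz": 0,"wx": 0,"wy": 0,"wz": 0,"claw": 0},
  ],
)

```text
time: 16.98
eef_pos: [502.1, -88.1, 24.6]
ee_rot: [179.5, -25.0, 6.5]
ft_force: [0.3, -0.1, 0.5]
grip_width: -0.1
gripper_force: 0.0
```

```bash
python3 - <<'E'
from rig import ctrl
from h import *
np.set_printoptions(precision=1,suppress=True)
im=ctrl.get_image("scene")
o=ctrl.observe();print(o["time"],o["q"],o["eef_pos"],o["ee_rot"],nest(o["eef_pos"]))
cv2.imwrite("pics/s5.png",cv2.resize(im["frame"][140:260,190:350],(640,480),interpolation=cv2.INTER_CUBIC)[:,:,::-1])
E
```

```text
17.0333 [-30.    3.  130.2  29.9  29.3  29.6] [501.9 -88.1  24.6] [179.5 -25.    6.5] [-84.7  -0.6]
```

View pics/s5.png

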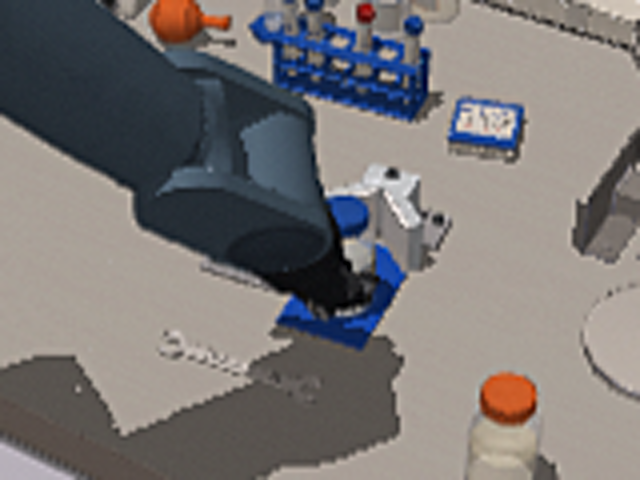

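Bottle upright ((350,240), cap (347,215)), being slid along. Continue toward the V.

>>> jog_arm(
  moves=[
    {"tx": 0.18,"ty": 0,"tz": 0.085,"wx": 0,"wy": 0,"wz": 0,"claw": 0},
    {"tx": 0.18,"ty": 0,"tz": 0.085,"wx": 0,"wy": 0,"wz": 0,"claw": 0},
    {"tx": 0.18,"ty": 0,"tz": 0.085,"wx": 0,"wy": 0,"wz": 0,"claw": 0},
    {"tx": 0.18,"ty": 0,"tz": 0.085,"wx": 0,"wy": 0,"wz": 0,"claw": 0},
    {"tx": 0.18,"ty": 0,"tz": 0.085,"wx": 0,"wy": 0,"wz": 0,"claw": 0},
    {"tx": 0.18,"ty": 0,"tz": 0.085,"wx": 0,"wy": 0,"wz": 0,"claw": 0},
    {"tx": 0.18,"ty": 0,"tz": 0.085,"wx": 0,"wy": 0,"wz": 0,"claw": 0},
    {"tx": 0.18,"ty": 0,"tz": 0.085,"wx": 0,"wy": 0,"wz": 0,"claw": 0},
    {"tx": 0.18,"ty": 0,"tz": 0.085,"wx": 0,"wy": 0,"wz": 0,"claw": 0},
    {"tx": 0.18,"ty": 0,"tz": 0.085,"wx": 0,"wy": 0,"wz": 0,"claw": 0},
    {"tx": 0.18,"ty": 0,"tz": 0.085,"wx": 0,"wy": 0,"wz": 0,"claw": 0},
    {"tx": 0.18,"ty": 0,"tz": 0.085,"wx": 0,"wy": 0,"wz": 0,"claw": 0},
  ],
)

```text
time: 18.03
eef_pos: [525.6, -85.4, 24.4]
ee_rot: [179.5, -25.0, 6.5]
ft_force: [-1.0, -0.3, -0.5]
grip_width: 0.1
gripper_force: 0.2
```

>>> jog_arm(
  moves=[
    {"tx": 0.09,"ty": 0,"tz": 0.042,"wx": 0,"wy": 0,"wz": 0,"claw": 0},
    {"tx": 0.09,"ty": 0,"tz": 0.042,"wx": 0,"wy": 0,"wz": 0,"claw": 0},
    {"tx": 0.09,"ty": 0,"tz": 0.042,"wx": 0,"wy": 0,"wz": 0,"claw": 0},
    {"tx": 0.09,"ty": 0,"tz": 0.042,"wx": 0,"wy": 0,"wz": 0,"claw": 0},
    {"tx": 0.09,"ty": 0,"tz": 0.042,"wx": 0,"wy": 0,"wz": 0,"claw": 0},
    {"tx": 0.09,"ty": 0,"tz": 0.042,"wx": 0,"wy": 0,"wz": 0,"claw": 0},
    {"tx": 0.09,"ty": 0,"tz": 0.042,"wx": 0,"wy": 0,"wz": 0,"claw": 0},
    {"tx": 0.09,"ty": 0,"tz": 0.042,"wx": 0,"wy": 0,"wz": 0,"claw": 0},
    {"tx": 0.09,"ty": 0,"tz": 0.042,"wx": 0,"wy": 0,"wz": 0,"claw": 0},
    {"tx": 0.09,"ty": 0,"tz": 0.042,"wx": 0,"wy": 0,"wz": 0,"claw": 0},
    {"tx": 0.09,"ty": 0,"tz": 0.042,"wx": 0,"wy": 0,"wz": 0,"claw": 0},
    {"tx": 0.09,"ty": 0,"tz": 0.042,"wx": 0,"wy": 0,"wz": 0,"claw": 0},
  ],
)

```text
time: 19.03
eef_pos: [537.4, -84.1, 24.4]
ee_rot: [179.5, -25.0, 6.5]
ft_force: [0.3, -0.0, -0.0]
grip_width: 0.1
gripper_force: 0.2
```

```bash
python3 - <<'E'
from rig import ctrl
from h import *
np.set_printoptions(precision=1,suppress=True)
o=ctrl.observe();print(o["time"],o["q"],o["eef_pos"],o["ft_force"],o["moment"],nest(o["eef_pos"]))
E
```

```text
19.0333 [-27.1   7.3 125.4  28.2  28.7  33.8] [537.4 -84.1  24.4] [ 0.3 -0.  -0. ] [-0.   0.3  0. ] [-49.   -0.7]
```

>>> jog_arm(
  moves=[
    {"tx": 0.045,"ty": 0,"tz": 0.021,"wx": 0,"wy": 0,"wz": 0,"claw": 0},
    {"tx": 0.045,"ty": 0,"tz": 0.021,"wx": 0,"wy": 0,"wz": 0,"claw": 0},
    {"tx": 0.045,"ty": 0,"tz": 0.021,"wx": 0,"wy": 0,"wz": 0,"claw": 0},
    {"tx": 0.045,"ty": 0,"tz": 0.021,"wx": 0,"wy": 0,"wz": 0,"claw": 0},
    {"tx": 0.045,"ty": 0,"tz": 0.021,"wx": 0,"wy": 0,"wz": 0,"claw": 0},
    {"tx": 0.045,"ty": 0,"tz": 0.021,"wx": 0,"wy": 0,"wz": 0,"claw": 0},
    {"tx": 0.045,"ty": 0,"tz": 0.021,"wx": 0,"wy": 0,"wz": 0,"claw": 0},
    {"tx": 0.045,"ty": 0,"tz": 0.021,"wx": 0,"wy": 0,"wz": 0,"claw": 0},
    {"tx": 0.045,"ty": 0,"tz": 0.021,"wx": 0,"wy": 0,"wz": 0,"claw": 0},
    {"tx": 0.045,"ty": 0,"tz": 0.021,"wx": 0,"wy": 0,"wz": 0,"claw": 0},
    {"tx": 0.045,"ty": 0,"tz": 0.021,"wx": 0,"wy": 0,"wz": 0,"claw": 0},
    {"tx": 0.045,"ty": 0,"tz": 0.021,"wx": 0,"wy": 0,"wz": 0,"claw": 0},
  ],
)

```text
time: 20.03
eef_pos: [543.2, -83.5, 24.3]
ee_rot: [179.5, -25.0, 6.5]
ft_force: [-0.6, -0.8, -0.1]
grip_width: 0.3
gripper_force: 0.2
```

>>> jog_arm(
  moves=[
    {"tx": 0.045,"ty": 0,"tz": 0.021,"wx": 0,"wy": 0,"wz": 0,"claw": 0},
    {"tx": 0.045,"ty": 0,"tz": 0.021,"wx": 0,"wy": 0,"wz": 0,"claw": 0},
    {"tx": 0.045,"ty": 0,"tz": 0.021,"wx": 0,"wy": 0,"wz": 0,"claw": 0},
  ],
)

```text
time: 20.28
eef_pos: [544.7, -83.3, 24.3]
ee_rot: [179.5, -25.0, 6.5]
ft_force: [-0.3, -1.0, 1.3]
grip_width: 0.1
gripper_force: 0.2
```

>>> jog_arm(
  moves=[
    {"tx": 0.045,"ty": 0,"tz": 0.021,"wx": 0,"wy": 0,"wz": 0,"claw": 0},
    {"tx": 0.045,"ty": 0,"tz": 0.021,"wx": 0,"wy": 0,"wz": 0,"claw": 0},
    {"tx": 0.045,"ty": 0,"tz": 0.021,"wx": 0,"wy": 0,"wz": 0,"claw": 0},
  ],
)

```text
time: 20.53
eef_pos: [546.2, -83.2, 24.4]
ee_rot: [179.5, -25.0, 6.5]
ft_force: [0.0, 0.6, 0.4]
grip_width: -0.1
gripper_force: 0.2
```

>>> jog_arm(
  moves=[
    {"tx": 0.045,"ty": 0,"tz": 0.021,"wx": 0,"wy": 0,"wz": 0,"claw": 0},
    {"tx": 0.045,"ty": 0,"tz": 0.021,"wx": 0,"wy": 0,"wz": 0,"claw": 0},
    {"tx": 0.045,"ty": 0,"tz": 0.021,"wx": 0,"wy": 0,"wz": 0,"claw": 0},
  ],
)

```text
time: 20.78
eef_pos: [547.7, -83.0, 24.4]
ee_rot: [179.5, -25.0, 6.5]
ft_force: [-0.3, 0.6, 0.0]
grip_width: 0.2
gripper_force: 0.2
```

>>> jog_arm(
  moves=[
    {"tx": 0.045,"ty": 0,"tz": 0.021,"wx": 0,"wy": 0,"wz": 0,"claw": 0},
    {"tx": 0.045,"ty": 0,"tz": 0.021,"wx": 0,"wy": 0,"wz": 0,"claw": 0},
    {"tx": 0.045,"ty": 0,"tz": 0.021,"wx": 0,"wy": 0,"wz": 0,"claw": 0},
  ],
)

```text
time: 21.03
eef_pos: [549.1, -82.8, 24.4]
ee_rot: [179.5, -25.0, 6.5]
ft_force: [-0.3, 0.7, 0.4]
grip_width: 0.4
gripper_force: 0.2
```

>>> jog_arm(
  moves=[
    {"tx": 0.045,"ty": 0,"tz": 0.021,"wx": 0,"wy": 0,"wz": 0,"claw": 0},
    {"tx": 0.045,"ty": 0,"tz": 0.021,"wx": 0,"wy": 0,"wz": 0,"claw": 0},
    {"tx": 0.045,"ty": 0,"tz": 0.021,"wx": 0,"wy": 0,"wz": 0,"claw": 0},
  ],
)

```text
time: 21.28
eef_pos: [550.6, -82.7, 24.4]
ee_rot: [179.5, -25.0, 6.5]
ft_force: [-0.6, -0.4, -0.1]
grip_width: -0.1
gripper_force: 0.2
```

>>> jog_arm(
  moves=[
    {"tx": 0.045,"ty": 0,"tz": 0.021,"wx": 0,"wy": 0,"wz": 0,"claw": 0},
    {"tx": 0.045,"ty": 0,"tz": 0.021,"wx": 0,"wy": 0,"wz": 0,"claw": 0},
    {"tx": 0.045,"ty": 0,"tz": 0.021,"wx": 0,"wy": 0,"wz": 0,"claw": 0},
  ],
)

```text
time: 21.53
eef_pos: [552.1, -82.5, 24.4]
ee_rot: [179.5, -25.0, 6.5]
ft_force: [0.5, -0.3, 0.5]
grip_width: 0.2
gripper_force: 0.2
```

>>> jog_arm(
  moves=[
    {"tx": 0.045,"ty": 0,"tz": 0.021,"wx": 0,"wy": 0,"wz": 0,"claw": 0},
    {"tx": 0.045,"ty": 0,"tz": 0.021,"wx": 0,"wy": 0,"wz": 0,"claw": 0},
    {"tx": 0.045,"ty": 0,"tz": 0.021,"wx": 0,"wy": 0,"wz": 0,"claw": 0},
  ],
)

```text
time: 21.78
eef_pos: [553.6, -82.3, 24.4]
ee_rot: [179.5, -25.0, 6.5]
ft_force: [0.0, -0.1, -0.6]
grip_width: -0.5
gripper_force: 0.2
```

>>> jog_arm(
  moves=[
    {"tx": 0.045,"ty": 0,"tz": 0.021,"wx": 0,"wy": 0,"wz": 0,"claw": 0},
    {"tx": 0.045,"ty": 0,"tz": 0.021,"wx": 0,"wy": 0,"wz": 0,"claw": 0},
    {"tx": 0.045,"ty": 0,"tz": 0.021,"wx": 0,"wy": 0,"wz": 0,"claw": 0},
  ],
)

```text
time: 22.03
eef_pos: [555.0, -82.2, 24.3]
ee_rot: [179.5, -25.0, 6.5]
ft_force: [-1.5, -0.1, 0.3]
grip_width: 0.4
gripper_force: 0.4
```

>>> jog_arm(
  moves=[
    {"tx": 0.045,"ty": 0,"tz": 0.021,"wx": 0,"wy": 0,"wz": 0,"claw": 0},
    {"tx": 0.045,"ty": 0,"tz": 0.021,"wx": 0,"wy": 0,"wz": 0,"claw": 0},
  ],
)

```text
time: 22.2
eef_pos: [556.0, -82.0, 24.3]
ee_rot: [179.5, -25.0, 6.5]
ft_force: [-1.1, -1.2, 0.1]
grip_width: -0.2
gripper_force: 0.4
```

>>> jog_arm(
  moves=[
    {"tx": 0.045,"ty": 0,"tz": 0.021,"wx": 0,"wy": 0,"wz": 0,"claw": 0},
    {"tx": 0.045,"ty": 0,"tz": 0.021,"wx": 0,"wy": 0,"wz": 0,"claw": 0},
  ],
)

```text
time: 22.37
eef_pos: [556.9, -81.9, 24.2]
ee_rot: [179.5, -24.9, 6.5]
ft_force: [-3.6, -0.3, 2.2]
grip_width: -0.2
gripper_force: 1.6
```

>>> jog_arm(
  moves=[
    {"tx": 0.027,"ty": 0,"tz": 0.013,"wx": 0,"wy": 0,"wz": 0,"claw": 0},
    {"tx": 0,"ty": 0,"tz": 0,"wx": 0,"wy": 0,"wz": 0,"claw": 0},
  ],
)

```text
time: 22.53
eef_pos: [557.0, -81.8, 24.2]
ee_rot: [179.5, -24.9, 6.5]
ft_force: [-3.9, -0.6, 3.4]
grip_width: 0.2
gripper_force: 2.3
```

>>> jog_arm(
  moves=[
    {"tx": 0.045,"ty": 0,"tz": 0.021,"wx": 0,"wy": 0,"wz": 0,"claw": 0},
    {"tx": 0,"ty": 0,"tz": 0,"wx": 0,"wy": 0,"wz": 0,"claw": 0},
  ],
)

```text
time: 22.7
eef_pos: [557.2, -81.7, 24.1]
ee_rot: [179.5, -24.9, 6.5]
ft_force: [-6.6, -0.9, 5.3]
grip_width: -0.1
gripper_force: 3.8
```

>>> jog_arm(
  moves=[
    {"tx": 0.05,"ty": 0,"tz": 0,"wx": 0,"wy": 0,"wz": 0,"claw": 0},
    {"tx": 0,"ty": 0,"tz": 0,"wx": 0,"wy": 0,"wz": 0,"claw": 0},
    {"tx": 0,"ty": 0,"tz": 0,"wx": 0,"wy": 0,"wz": 0,"claw": 0},
  ],
)

```text
time: 22.95
eef_pos: [557.2, -81.6, 24.1]
ee_rot: [179.6, -24.9, 6.5]
ft_force: [-9.1, -1.8, 5.2]
grip_width: 0.3
gripper_force: 4.6
```

>>> jog_arm(
  moves=[
    {"tx": 0.02,"ty": 0,"tz": 0,"wx": 0,"wy": 0,"wz": 0,"claw": 0},
    {"tx": 0,"ty": 0,"tz": 0,"wx": 0,"wy": 0,"wz": 0,"claw": 0},
    {"tx": 0,"ty": 0,"tz": 0,"wx": 0,"wy": 0,"wz": 0,"claw": 0},
    {"tx": 0,"ty": 0,"tz": 0,"wx": 0,"wy": 0,"wz": 0,"claw": 0},
  ],
)

```text
time: 23.28
eef_pos: [557.3, -81.6, 24.0]
ee_rot: [179.6, -24.8, 6.5]
ft_force: [-9.4, -1.7, 6.4]
grip_width: 0.2
gripper_force: 5.0
```

Seated with about 9.5 N, balanced on both faces. Back off.

>>> jog_arm(
  moves=[
    {"tx": -0.09,"ty": 0,"tz": -0.042,"wx": 0,"wy": 0,"wz": 0,"claw": 0},
    {"tx": -0.09,"ty": 0,"tz": -0.042,"wx": 0,"wy": 0,"wz": 0,"claw": 0},
    {"tx": -0.09,"ty": 0,"tz": -0.042,"wx": 0,"wy": 0,"wz": 0,"claw": 0},
    {"tx": -0.18,"ty": 0,"tz": -0.085,"wx": 0,"wy": 0,"wz": 0,"claw": 0},
    {"tx": -0.45,"ty": 0,"tz": -0.21,"wx": 0,"wy": 0,"wz": 0,"claw": 0},
    {"tx": -0.91,"ty": 0,"tz": -0.42,"wx": 0,"wy": 0,"wz": 0,"claw": 0},
    {"tx": -1.36,"ty": 0,"tz": -0.63,"wx": 0,"wy": 0,"wz": 0,"claw": 0},
    {"tx": -1.36,"ty": 0,"tz": -0.63,"wx": 0,"wy": 0,"wz": 0,"claw": 0},
    {"tx": -0.5,"ty": 0,"tz": -0.2,"wx": 0,"wy": 0,"wz": 0,"claw": 0},
    {"tx": 0.5,"ty": 0,"tz": -1,"wx": 0,"wy": 0,"wz": 0,"claw": 0},
    {"tx": 0.85,"ty": 0,"tz": -1.8,"wx": 0,"wy": 0,"wz": 0,"claw": 0},
    {"tx": 0.85,"ty": 0,"tz": -1.8,"wx": 0,"wy": 0,"wz": 0,"claw": 0},
  ],
)

```text
time: 24.28
eef_pos: [502.9, -87.2, 75.1]
ee_rot: [179.6, -24.9, 6.4]
ft_force: [-0.4, -0.5, 0.0]
grip_width: 0.3
gripper_force: 0.0
```

>>> jog_arm(
  moves=[
    {"tx": 0.85,"ty": 0,"tz": -1.8,"wx": 0,"wy": 0,"wz": 0,"claw": 0},
    {"tx": 0.85,"ty": 0,"tz": -1.8,"wx": 0,"wy": 0,"wz": 0,"claw": 0},
    {"tx": 0.85,"ty": 0,"tz": -1.8,"wx": 0,"wy": 0,"wz": 0,"claw": 0},
    {"tx": 0.4,"ty": 0,"tz": -0.9,"wx": 0,"wy": 0,"wz": 0,"claw": 0},
    {"tx": 0,"ty": 0,"tz": 0,"wx": 0,"wy": -5,"wz": 0,"claw": 0},
    {"tx": 0,"ty": 0,"tz": 0,"wx": 0,"wy": -5,"wz": 0,"claw": 0},
    {"tx": 0,"ty": 0,"tz": 0,"wx": 0,"wy": -5,"wz": 0,"claw": 0},
    {"tx": 0,"ty": 0,"tz": 0,"wx": 0,"wy": -5,"wz": 0,"claw": 0},
    {"tx": 0,"ty": 0,"tz": 0,"wx": 0,"wy": -4.8,"wz": 0,"claw": 0},
    {"tx": 0,"ty": 0,"tz": 0,"wx": 0,"wy": 0,"wz": 0,"claw": 0},
    {"tx": 0,"ty": 0,"tz": 0,"wx": 0,"wy": 0,"wz": 0,"claw": 0},
  ],
)

```text
time: 25.2
eef_pos: [504.2, -86.6, 144.1]
ee_rot: [179.6, -0.2, 6.4]
ft_force: [-0.2, -0.6, -0.6]
grip_width: -0.1
gripper_force: 0.0
```

```bash
python3 - <<'E'
from rig import ctrl
from h import *
np.set_printoptions(precision=1,suppress=True)
im=ctrl.get_image("scene");t=ctrl.get_image("top")
o=ctrl.observe();print(o["time"],o["q"],o["eef_pos"],o["ee_rot"],nest(o["eef_pos"]))
for im_,box in((im,(225,150,320,260)),(t,(225,140,330,230))):
  for c in blobs(im_,'blue',box,20):
    r=cv2.minAreaRect(c);print(r, nest(ray(im_,r[0],105)))
a=cv2.resize(im["frame"][150:240,220:310],(400,400),interpolation=cv2.INTER_CUBIC)
b=cv2.resize(t["frame"][135:225,230:320],(400,400),interpolation=cv2.INTER_CUBIC)
cv2.imwrite("pics/s6.png",np.hstack([a,b])[:,:,::-1])
E
```

```text
25.3 [-22.4   0.8 113.6  -0.3  65.3  61.4] [503.2 -86.6 144. ] [179.6  -0.2   6.3] [-83.3   0.7]
((274.9000244140625, 213.29998779296875), (25.93067741394043, 22.768400192260742), 18.434947967529297) [-139.4  -41.2]
((281.0, 184.5), (7.0, 10.0), 90.0) [ 4.3 -2.6]
((310.5, 171.0), (10.0, 17.0), 90.0) [119.8 -71.7]
((289.5, 159.5), (19.0, 13.0), 90.0) [153.5  24.9]
((274.5, 210.0), (4.0, 9.0), 90.0) [-92.   33.4]
```

View pics/s6.png

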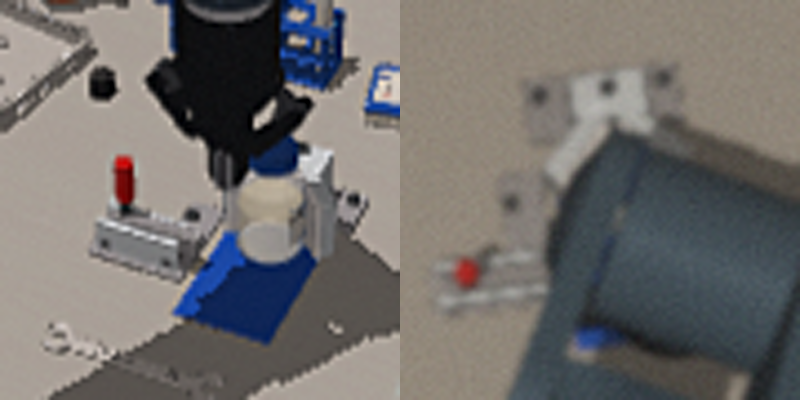

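Left crop: bottle upright at the V's back ((270,215)), knob at (123,180), nothing disturbed. Now go beside the knob's outer side.

>>> jog_arm(
  moves=[
    {"tx": 0.4,"ty": -1.4,"tz": 0,"wx": 0,"wy": 0,"wz": 0,"claw": 0},
    {"tx": 0.8,"ty": -2.8,"tz": 0,"wx": 0,"wy": 0,"wz": 0,"claw": 0},
    {"tx": 0.8,"ty": -2.8,"tz": 0,"wx": 0,"wy": 0,"wz": 0,"claw": 0},
    {"tx": 0.8,"ty": -2.8,"tz": 0,"wx": 0,"wy": 0,"wz": 0,"claw": 0},
    {"tx": 0.8,"ty": -2.8,"tz": 0,"wx": 0,"wy": 0,"wz": 0,"claw": 0},
    {"tx": 0.6,"ty": -2.8,"tz": 0,"wx": 0,"wy": 0,"wz": 0,"claw": 0},
    {"tx": 0,"ty": 0,"tz": 0,"wx": 0,"wy": 0,"wz": 0,"claw": 0},
    {"tx": 0,"ty": 0,"tz": 1.5,"wx": 0,"wy": 0,"wz": 0,"claw": 0},
    {"tx": 0,"ty": 0,"tz": 2.5,"wx": 0,"wy": 0,"wz": 0,"claw": 0},
    {"tx": 0,"ty": 0,"tz": 2.2,"wx": 0,"wy": 0,"wz": 0,"claw": 0},
    {"tx": 0,"ty": 0,"tz": 1,"wx": 0,"wy": 0,"wz": 0,"claw": 0},
    {"tx": 0,"ty": 0,"tz": 0,"wx": 0,"wy": 0,"wz": 0,"claw": 0},
  ],
)

```text
time: 26.3
eef_pos: [526.3, 69.8, 69.0]
ee_rot: [179.6, 0.1, 6.3]
ft_force: [0.3, 0.2, -1.0]
grip_width: -0.1
gripper_force: 0.0
```

```bash
python3 - <<'E'
from rig import ctrl
from h import *
np.set_printoptions(precision=1,suppress=True)
im=ctrl.get_image("scene")
o=ctrl.observe();print(o["time"],o["eef_pos"],o["ee_rot"],o["ft_force"],nest(o["eef_pos"]))
E
```

```text
26.35 [527.9  69.8  70.9] [179.6  -0.    6.3] [ 0.8  0.6 -0.8] [-41.3 153.4]
```

>>> jog_arm(
  moves=[
    {"tx": 0,"ty": 0.5,"tz": 0,"wx": 0,"wy": 0,"wz": 0,"claw": 0},
    {"tx": 0,"ty": 0.5,"tz": 0,"wx": 0,"wy": 0,"wz": 0,"claw": 0},
    {"tx": 0,"ty": 0.3,"tz": 0,"wx": 0,"wy": 0,"wz": 0,"claw": 0},
    {"tx": 0,"ty": 0.3,"tz": 0,"wx": 0,"wy": 0,"wz": 0,"claw": 0},
    {"tx": 0,"ty": 0.3,"tz": 0,"wx": 0,"wy": 0,"wz": 0,"claw": 0},
    {"tx": 0,"ty": 0.3,"tz": 0,"wx": 0,"wy": 0,"wz": 0,"claw": 0},
    {"tx": 0,"ty": 0.3,"tz": 0,"wx": 0,"wy": 0,"wz": 0,"claw": 0},
    {"tx": 0,"ty": 0.3,"tz": 0,"wx": 0,"wy": 0,"wz": 0,"claw": 0},
    {"tx": 0,"ty": 0.3,"tz": 0,"wx": 0,"wy": 0,"wz": 0,"claw": 0},
    {"tx": 0,"ty": 0.3,"tz": 0,"wx": 0,"wy": 0,"wz": 0,"claw": 0},
    {"tx": 0,"ty": 0.3,"tz": 0,"wx": 0,"wy": 0,"wz": 0,"claw": 0},
    {"tx": 0,"ty": 0.3,"tz": 0,"wx": 0,"wy": 0,"wz": 0,"claw": 0},
  ],
)

```text
time: 27.35
eef_pos: [533.7, 30.3, 72.1]
ee_rot: [179.6, -0.2, 6.3]
ft_force: [0.1, 2.8, 2.0]
grip_width: -0.0
gripper_force: 1.1
```

>>> jog_arm(
  moves=[
    {"tx": 0,"ty": 0.3,"tz": 0,"wx": 0,"wy": 0,"wz": 0,"claw": 0},
    {"tx": 0,"ty": 0.3,"tz": 0,"wx": 0,"wy": 0,"wz": 0,"claw": 0},
    {"tx": 0,"ty": 0.3,"tz": 0,"wx": 0,"wy": 0,"wz": 0,"claw": 0},
    {"tx": 0,"ty": 0.3,"tz": 0,"wx": 0,"wy": 0,"wz": 0,"claw": 0},
    {"tx": 0,"ty": 0.3,"tz": 0,"wx": 0,"wy": 0,"wz": 0,"claw": 0},
    {"tx": 0,"ty": 0.3,"tz": 0,"wx": 0,"wy": 0,"wz": 0,"claw": 0},
    {"tx": 0,"ty": 0.2,"tz": 0,"wx": 0,"wy": 0,"wz": 0,"claw": 0},
  ],
)

```text
time: 27.93
eef_pos: [535.7, 10.3, 72.1]
ee_rot: [179.6, -0.2, 6.3]
ft_force: [1.0, 1.9, 0.9]
grip_width: 0.2
gripper_force: 1.0
```

```bash
python3 - <<'E'
from rig import ctrl
from h import *
np.set_printoptions(precision=1,suppress=True)
im=ctrl.get_image("scene")
o=ctrl.observe();print(o["time"],o["eef_pos"],o["ee_rot"],o["ft_force"],nest(o["eef_pos"]))
for c in blobs(im,'red',(225,160,290,230),5):
    r=cv2.minAreaRect(c);print(r,nest(ray(im,r[0],80)))
E
```

```text
27.9833 [535.7  10.   72.1] [179.5  -0.2   6.3] [ 0.9  0.8 -0.4] [-40.2  93.1]
((257.0, 193.0), (10.0, 4.0), 90.0) [-46.5  67.9]
```

>>> jog_arm(
  moves=[
    {"tx": 0,"ty": 0.2,"tz": 0,"wx": 0,"wy": 0,"wz": 0,"claw": 0},
    {"tx": 0,"ty": 0.2,"tz": 0,"wx": 0,"wy": 0,"wz": 0,"claw": 0},
    {"tx": 0,"ty": 0.1,"tz": 0,"wx": 0,"wy": 0,"wz": 0,"claw": 0},
    {"tx": 0,"ty": 0.1,"tz": 0,"wx": 0,"wy": 0,"wz": 0,"claw": 0},
    {"tx": 0,"ty": 0.1,"tz": 0,"wx": 0,"wy": 0,"wz": 0,"claw": 0},
    {"tx": 0,"ty": 0.1,"tz": 0,"wx": 0,"wy": 0,"wz": 0,"claw": 0},
    {"tx": 0,"ty": 0.1,"tz": 0,"wx": 0,"wy": 0,"wz": 0,"claw": 0},
  ],
)

```text
time: 28.57
eef_pos: [536.5, 1.7, 72.1]
ee_rot: [179.6, -0.1, 6.3]
ft_force: [-0.0, 2.3, -0.5]
grip_width: -0.4
gripper_force: 1.0
```

>>> jog_arm(
  moves=[
    {"tx": 0,"ty": 0.1,"tz": 0,"wx": 0,"wy": 0,"wz": 0,"claw": 0},
    {"tx": 0,"ty": 0.1,"tz": 0,"wx": 0,"wy": 0,"wz": 0,"claw": 0},
    {"tx": 0,"ty": 0.1,"tz": 0,"wx": 0,"wy": 0,"wz": 0,"claw": 0},
  ],
)

```text
time: 28.82
eef_pos: [536.9, -1.4, 72.2]
ee_rot: [179.6, -0.1, 6.3]
ft_force: [0.1, 2.7, -1.3]
grip_width: -0.3
gripper_force: 1.0
```

>>> jog_arm(
  moves=[
    {"tx": 0,"ty": 0.1,"tz": 0,"wx": 0,"wy": 0,"wz": 0,"claw": 0},
    {"tx": 0,"ty": 0.1,"tz": 0,"wx": 0,"wy": 0,"wz": 0,"claw": 0},
    {"tx": 0,"ty": 0.1,"tz": 0,"wx": 0,"wy": 0,"wz": 0,"claw": 0},
  ],
)

```text
time: 29.07
eef_pos: [537.2, -4.3, 72.2]
ee_rot: [179.6, -0.1, 6.3]
ft_force: [0.2, 1.9, -1.2]
grip_width: -0.1
gripper_force: 1.0
```

>>> jog_arm(
  moves=[
    {"tx": 0,"ty": 0.1,"tz": 0,"wx": 0,"wy": 0,"wz": 0,"claw": 0},
    {"tx": 0,"ty": 0.1,"tz": 0,"wx": 0,"wy": 0,"wz": 0,"claw": 0},
  ],
)

```text
time: 29.23
eef_pos: [537.2, -4.8, 72.2]
ee_rot: [179.8, -0.1, 6.3]
ft_force: [-0.4, 12.9, 1.2]
grip_width: -0.0
gripper_force: 6.2
```

The bolt hit its stop exactly where predicted (TCP nest y ≈ 78). Back off and rise.

>>> jog_arm(
  moves=[
    {"tx": 0,"ty": 0,"tz": 0,"wx": 0,"wy": 0,"wz": 0,"claw": 0},
    {"tx": 0,"ty": -0.2,"tz": 0,"wx": 0,"wy": 0,"wz": 0,"claw": 0},
    {"tx": 0,"ty": -0.5,"tz": 0,"wx": 0,"wy": 0,"wz": 0,"claw": 0},
    {"tx": 0,"ty": -1.5,"tz": 0,"wx": 0,"wy": 0,"wz": 0,"claw": 0},
    {"tx": 0,"ty": -2,"tz": 0,"wx": 0,"wy": 0,"wz": 0,"claw": 0},
    {"tx": 0,"ty": -2.5,"tz": -1,"wx": 0,"wy": 0,"wz": 0,"claw": 0},
    {"tx": 0,"ty": -2.5,"tz": -2,"wx": 0,"wy": 0,"wz": 0,"claw": 0},
    {"tx": 0,"ty": -2.5,"tz": -2,"wx": 0,"wy": 0,"wz": 0,"claw": 0},
    {"tx": 0,"ty": -2.5,"tz": -2,"wx": 0,"wy": 0,"wz": 0,"claw": 0},
    {"tx": 0,"ty": -2.5,"tz": -2,"wx": 0,"wy": 0,"wz": 0,"claw": 0},
    {"tx": 0,"ty": -1,"tz": -1,"wx": 0,"wy": 0,"wz": 0,"claw": 0},
    {"tx": 0,"ty": 0,"tz": 0,"wx": 0,"wy": 0,"wz": 0,"claw": 0},
  ],
)

```text
time: 30.23
eef_pos: [519.3, 172.1, 174.0]
ee_rot: [179.5, -0.5, 6.5]
ft_force: [-0.7, -0.7, -0.3]
grip_width: -0.2
gripper_force: 0.0
```

```bash
python3 - <<'E'
from rig import ctrl
from h import *
np.set_printoptions(precision=1,suppress=True)
im=ctrl.get_image("scene");t=ctrl.get_image("top")
o=ctrl.observe();print(o["time"],o["eef_pos"],o["ft_force"],nest(o["eef_pos"]))
for c in blobs(t,'blue',(255,150,310,230),20):
    r=cv2.minAreaRect(c);print(r,nest(ray(t,r[0],107)))
a=cv2.resize(im["frame"][150:240,220:310],(400,400),interpolation=cv2.INTER_CUBIC)
b=cv2.resize(t["frame"][135:225,230:320],(400,400),interpolation=cv2.INTER_CUBIC)
cv2.imwrite("pics/s7.png",np.hstack([a,b])[:,:,::-1])
E
```

```text
30.3333 [517.7 169.9 170.6] [-1.  -0.3  0.2] [-40.2 253.9]
((280.5064392089844, 193.67153930664062), (34.46678924560547, 25.551197052001953), 82.14668273925781) [-49.2  10.3]
((280.5, 173.0), (12.0, 13.0), 90.0) [8.7 1.9]
```

View pics/s7.png

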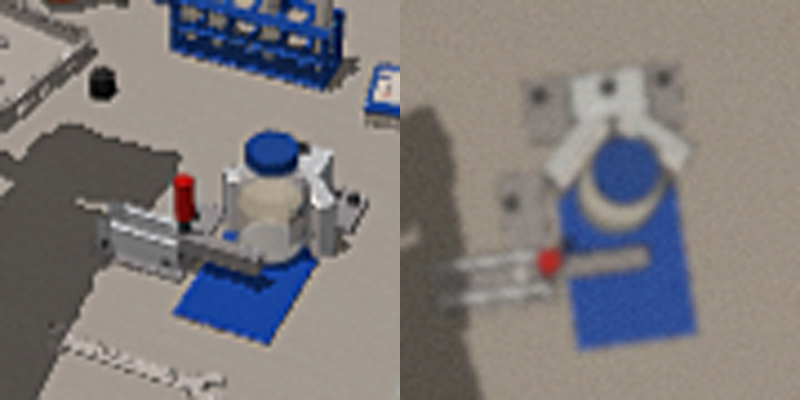

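The bottle is seated upright in the V (cap at (625,170) in the right crop, nest x ≈ +9). The bolt lies fully across behind it, and nothing else has moved.

```bash
python3 -c "
from rig import ctrl
print(ctrl.hand_in())"
```

```text
the job is handed in; nothing more can be done
None
```

The blue-capped bottle stands upright in the V-nest, pressed against both faces with about 9.5 N; the red-knobbed bolt is pushed to its stop behind it, the last pictures showed nothing else disturbed, and the job was handed in at about 30 s.

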